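# Open the polisher's belt-drive box and set a straightedge against its pulleys

### The job

Get the polisher's belt drive ready for a pulley alignment check: clear whatever is lying on the cover panel of the drive box into the blue bin, and turn all three turn buttons a full quarter turn aside while the panel is still in its frame. Then lift the freed panel out by its handle and lay it flat, handle up, in the middle of the black rubber mat; after that, lay the steel straightedge flat on the floor of the opened box with one long edge flush against the front faces of both pulleys, and leave it there. Leave everything else on the bench alone.

Things in the scene. Friction and masses are not known exactly. Their poses are not given: they have to be found in the camera images.
- drive: Belt-drive box fixed to the bench: green, 230 (x) by 370 (y) by 90 mm high; motor and felt wheel behind it (+x), below 105 mm. Origin: centre of its underside; x points away from the robot at yaw 0, y along its long side, z up. Its top is a frame, rim at z = 90, with a rebate 166 (x) by 296 (y), ledge at z = 82, in which the cover panel lies with its top level with the rim.
- well (a point): Centre of the floor of the well under the panel, at box (0, 0, 35) mm, axes as the box. The well is 150 (x) by 280 (y) mm; the floor in front of the pulleys, x = -75 to 35, is free.
- pulley_left (a point): Centre of the flat front face of the left pulley, at box (35, +80, 41) mm: steel, fixed, 72 mm in diameter, axis along x, standing from box x = 35 to 61 and up to z = 77. Both front faces look to -x and lie in the plane box x = 35 mm.
- pulley_right (a point): Centre of the flat front face of the right pulley, at box (35, -80, 41) mm: steel, fixed, 72 mm in diameter, axis along x, standing from box x = 35 to 61 and up to z = 77. Both front faces look to -x and lie in the plane box x = 35 mm.
- panel: The cover panel: flat aluminium, 160 (x) by 290 (y) by 8 mm, 0.45 kg, lying loose in the rebate with 3 mm play all round, held only by the turn buttons. Origin: centre of its underside; same axes as the box at the start. On its middle stands a black pull handle 60 (x) by 14 (y) mm, from z = 8 to 38 mm: pinch it across y.
- button_left_mid (a point): Middle of the left (+y end) turn button, on its vertical pivot and at half its height: a black bar 60 by 16 mm, 16 mm high (z = 92 to 108 mm over the bench), pivoted at its middle on the rim of the box at box x = 0, y = +164 mm. Its x axis lies along the bar.
- button_right_mid (a point): Middle of the right (-y end) turn button, on its vertical pivot and at half its height: a black bar 60 by 16 mm, 16 mm high (z = 92 to 108 mm over the bench), pivoted at its middle on the rim of the box at box x = 0, y = -164 mm. Its x axis lies along the bar.
- button_front_mid (a point): Middle of the front (-x side, nearest the robot) turn button, on its vertical pivot and at half its height: a black bar 60 by 16 mm, 16 mm high (z = 92 to 108 mm over the bench), pivoted at its middle on the rim of the box at box x = -99 mm, y = 0. Its x axis lies along the bar.
- button_left (a joint): Angle of that turn button, rad, counterclockwise from above. 0: the bar points across the rim and its end overlaps the panel by 11 mm and locks it; +1.57 or -1.57: it lies along the rim, clear of the panel. Stops at +1.6 and -1.6; turns with light friction (0.06 N m) and stays where left.
- button_right (a joint): Angle of that turn button, rad, counterclockwise from above. 0: the bar points across the rim and its end overlaps the panel by 11 mm and locks it; +1.57 or -1.57: it lies along the rim, clear of the panel. Stops at +1.6 and -1.6; turns with light friction (0.06 N m) and stays where left.
- button_front (a joint): Angle of that turn button, rad, counterclockwise from above. 0: the bar points across the rim and its end overlaps the panel by 11 mm and locks it; +1.57 or -1.57: it lies along the rim, clear of the panel. Stops at +1.6 and -1.6; turns with light friction (0.06 N m) and stays where left.
- offcut: Wood offcut lying on the panel, 62 (x) by 36 (y) by 30 mm high. Origin: centre of its underside. May be absent.
- sander: Cork sanding block lying on the panel, 66 (x) by 40 (y) by 26 mm high. Origin: centre of its underside. May be absent.
- tape: Grey tape measure standing on the panel, 60 (x) by 34 (y) by 52 mm high. Origin: centre of its underside. May be absent.
- tin: Small upright tin on the panel, 40 mm in diameter, 50 mm high. Origin: centre of its underside. May be absent.
- bin: Blue open bin fixed on the bench, outside 300 (x) by 170 (y) by 70 mm high, walls and floor 5 mm. Origin: centre of its underside.
- mat: Black rubber mat fixed on the bench, 340 (x) by 210 (y) by 4 mm, where the panel is to lie. Origin: centre of its underside.
- straightedge: Steel straightedge lying flat on the bench between box and bin: blade 60 (x) by 230 (y, its length) by 8 mm, 0.4 kg, both long edges straight and alike; a wooden grip rib 14 (x) by 60 (y) mm stands on its middle, from z = 8 to 44 mm: pinch it across x. Origin: centre of its underside. Flat on the well floor and flush against the pulleys its origin is at box x = 5, z = 35 mm.
- wrench: Bystander: a 190 mm steel wrench lying on the bench in front of the box, nearest the robot. Origin near its middle.
- screwdriver: Bystander: a 200 mm screwdriver lying on the bench beyond the mat. Origin near its middle.
- oil: Bystander: a white oil bottle, 52 mm in diameter, 130 mm high, at the back right. Origin: centre of its underside.
- can: Bystander: a steel can, 66 mm in diameter, 120 mm high, at the back left. Origin: centre of its underside.
- mug: Bystander: a white mug, 80 mm in diameter, 90 mm high, near the robot between box and mat. Origin: centre of its underside.
Mind the look-alikes: they are no part of the job. Leave any green look-alike of the sander alone. Leave any red look-alike of the tape alone.

How it is judged (in metres and radians):
On the way, in this order (a step that is already met when the one before it is completed fails the run):
1. everything that lay on the panel is in the bin and all three buttons are turned aside (more than 1.25 rad), with the panel still in its frame (x of offcut in the frame of bin between -0.15 and 0.15 m and y of offcut in the frame of bin between -0.085 and 0.085 m and z of each of offcut, sander, tape, tin in the frame of bin below 0.06 m and x of sander in the frame of bin between -0.15 and 0.15 m and y of sander in the frame of bin between -0.085 and 0.085 m and x of tape in the frame of bin between -0.15 and 0.15 m and y of tape in the frame of bin between -0.085 and 0.085 m and x of tin in the frame of bin between -0.15 and 0.15 m and y of tin in the frame of bin between -0.085 and 0.085 m and (value of joint button_left above 1.25 rad or value of joint button_left below -1.25 rad) and (value of joint button_right above 1.25 rad or value of joint button_right below -1.25 rad) and (value of joint button_front above 1.25 rad or value of joint button_front below -1.25 rad) and horizontal distance between panel and drive below 0.008 m and z of panel in the frame of drive between 0.076 and 0.088 m), for 0.2 s.
2. the panel lies flat, handle up, on the mat, its centre within 50 mm of the mat's centre (horizontal distance between panel and mat below 0.05 m and height (world z) of panel below 0.012 m and angle between panel's own z axis and vertical below 0.08 rad), for 0.2 s.
3. the straightedge lies flat on the well floor, flush against both pulley faces (x of straightedge in the frame of drive between 0.0025 and 0.0075 m and y of straightedge in the frame of drive between -0.04 and 0.04 m and z of straightedge in the frame of drive between 0.03 and 0.041 m and angle between the y axis of straightedge and the y axis of drive, either way round below 0.02 rad and angle between straightedge's own z axis and vertical below 0.06 rad), for 0.2 s.
At the end, for the whole second after the job is handed in: Items in the bin; buttons over 1.25 rad from across; panel flat, handle up, centre within 50 mm of the mat's; straightedge flat on the well floor, parallel to the pulley faces within 0.02 rad, its edge within 2.5 mm of them; all at rest (all of step 2 and all of step 3 and x of offcut in the frame of bin between -0.15 and 0.15 m and y of offcut in the frame of bin between -0.085 and 0.085 m and z of each of offcut, sander, tape, tin in the frame of bin below 0.06 m and x of sander in the frame of bin between -0.15 and 0.15 m and y of sander in the frame of bin between -0.085 and 0.085 m and x of tape in the frame of bin between -0.15 and 0.15 m and y of tape in the frame of bin between -0.085 and 0.085 m and x of tin in the frame of bin between -0.15 and 0.15 m and y of tin in the frame of bin between -0.085 and 0.085 m and (value of joint button_left above 1.25 rad or value of joint button_left below -1.25 rad) and (value of joint button_right above 1.25 rad or value of joint button_right below -1.25 rad) and (value of joint button_front above 1.25 rad or value of joint button_front below -1.25 rad) and linear speed of each of straightedge, panel below 0.02 m/s); the robot touches nothing.
It fails at once if a bystander (wrench, screwdriver, oil bottle, can or mug) is moved by more than 40 mm (distance of any of wrench, screwdriver, oil, can, mug from where it was at the start of the episode above 0.04 m).
Of offcut, sander, tape, tin only 2 to 4 are there at a start; the rules pass over those that are not, and their reading is None.
At some moment in a run one of straightedge, offcut, sander may be knocked a few centimetres aside while the robot is not near it.
Once in a run the grip may slacken for a moment while it holds something.
It also fails if it takes over 210 s, if anything falls off the work surface, if the arm or the gripper's body presses on something with over 40 N, if the wrist force passes 120 N, or if a joint passes its speed limit or range.

### The arm

A 6-joint arm with a two-finger parallel gripper is mounted at the origin on the work surface. World frame = base frame: x ahead of the robot, y to its left, z up, the work surface at z = 0. Lengths are in m, angles in degrees, forces in N, time in s.
With the tool pointing down it reaches from about 0.4 to 0.825 m from the base axis. Payload 7 kg.
Tool frame: the origin (TCP) lies midway between the tips of the shut fingers; the grasp point (between the pads) lies 19 mm behind it; z points along the fingers, y is the line along which they close (so a half turn about z gives the same grasp; the last joint's range is limited). The gripper opens to 88 mm and grips with 3 to 60 N. Pads are 19 mm wide; open, the fingers measure 130 mm over their backs; the gripper's body (78 mm by 193 mm) begins 47 mm behind the grasp point.
Start: joints at [-56.832, 20.546, 0.682, 0, -70.136, -16.507], TCP at [0.194, -0.647, 0.199] pointing down, gripper open.
Joint ranges: [-176.03, 176.03], [-82.01, 121.73], [-58.28, 71.71], [-173.87, 95.51], [-174.79, -0.11], [-173.66, 173.66]. Speed limits (degrees/s): [136.94, 136.94, 172.46, 180, 180, 180].

### API

Orientations are given as [roll, pitch, yaw] about the fixed x, y, z axes, in that order (R = Rz(yaw) Ry(pitch) Rx(roll)).
In Python, from plant import r gives the robot as it stands.
- The arm moves only by the tool carry_out, never from a script. Its argument "deltas" is a list of rows, each a list of 3 entries, a list of its own where there are three numbers: the opening, from 0 (shut) to 1 (fully open), then the shift along the tool's x, y, z in mm, then the turn, a rotation vector about the tool's x, y, z in rad. In form: [[gripper, [tx, ty, tz], [rx, ry, rz]], ...]. A call has 1 to 12 rows; each row is the pose to reach, as a shift and turn from the pose commanded when the call began, along the tool's axes at that moment; what a row does not reach only later rows make up. A row lasts 1/10 s, in which the tool goes at most 50 mm and 8.59 degrees, less where a joint would pass 70% of its speed; a pose out of reach is approached as far as the arm can. A call with a gripper value outside its range is refused whole. The fingers move at their own pace and stop on an object; "squeeze" is the grip in N (left out, the last holds). Time passes only in rows, so rows that repeat a pose let the fingers close. It gives the time, the measured TCP pose, the force, the opening and the grip force at its end, in the units of the state.
- r.get_state(): the state, without advancing time (a new reading comes with each control period).
- r.capture(name): name is "side" or "top" or "wrist"; returns (picture, depth): 480x640x3 uint8, red, green, blue; 480x640 float32, m along the optical axis (not along the pixel's ray), 0 where there is no reading.
- r.get_calibration(name): a dict with "fov_y" (degrees; the focal length in pixels is half the picture's height over the tangent of half this angle, whatever the lens; pixels are square), "cx", "cy" (the principal point, pixels), "view" (4x4, takes a point from world to camera coordinates). Camera axes: x right, y down, z forward; pixel columns grow to the right and rows downward; lengths in m; the calibration is good to about 2 mm. The wrist camera is an equidistant fisheye: a pixel r from the principal point sees the ray r / f radians off the axis. A picture is of the moment at which its call begins: read the wrist's pose just before it. get_calibration takes no time and is no camera call; for the wrist camera it gives the pose at the moment of the call.
- r.close_job(): hands the job in; it is judged then, once.
The state is a dict: "time_s": time; "joints": joint angles; "qd": joint speeds; "joint_torque": joint torques, N m; "tcp_pos": TCP position; "eef_rot": TCP orientation; "contact_force": force on the tool from outside, world axes, zero at the start; "moment": the same for the moment, N m; "gripper_width": finger opening in m; "gripper_force": force on a finger pad.
Only numpy, scipy, OpenCV 4.12 (cv2) and the standard library are available. Lean on these libraries where they do the work, as an engineer would, in place of code of your own. Each camera call takes 0.05 s, during which the arm holds its last target. There are 200 camera calls.

## Working session

There is one attempt and no reset: what is moved stays moved. The work goes in short steps, Python scripts to look and compute and a tool call to move; the robot and the scene stay as the last step left them, time stands still between calls to the robot, and variables do not carry over. Pictures are saved under pics/ and viewed, at most 16 in all, crops included, and the job is handed in when it is done.

Besides the shell and the picture viewer there is one more tool, called after "Call:" as name(argument=value, ...) on one line, values as JSON. carry_out: Moves the arm, as the interface text tells. Its arguments: {"type":"object","properties":{"deltas":{"type":"array"},"squeeze":{"type":"number"}},"required":["deltas"]}

```bash
ls; mkdir -p pics; python3 - <<'E'
from plant import r
import cv2, numpy as np
s=r.get_state(); print({k:np.round(v,3).tolist() for k,v in s.items()})
for n in ("top","side"):
    p,d=r.capture(n); cv2.imwrite(f"pics/{n}0.png",p[:,:,::-1]); np.save(f"pics/{n}0.npy",d)
    c=r.get_calibration(n); print(n,c["fov_y"],c["cx"],c["cy"],np.round(c["view"],4).tolist())
E
```

```text
pics
{'time_s': 0.0, 'joints': [-56.832, 20.593, 0.635, -0.023, -70.136, -16.507], 'qd': [0.047, -0.035, -0.148, 0.06, -0.034, -0.03], 'joint_torque': [-0.0, -58.272, 29.305, 6.997, 0.007, -0.0], 'tcp_pos': [0.193, -0.646, 0.198], 'eef_rot': [179.904, -0.006, -163.347], 'contact_force': [0.457, -0.401, 0.289], 'moment': [0.024, -0.058, 0.006], 'gripper_force': 0.0, 'gripper_width': 0.087}
top 44.24775638345162 323.1272093454343 253.75029739236635 [[-0.0105, -0.9999, 0.01, 0.0312], [-0.9991, 0.0101, -0.04, 0.4708], [0.0399, -0.0104, -0.9991, 1.3903], [0.0, 0.0, 0.0, 1.0]]
side 49.19187087323968 312.700526830921 236.82677266070772 [[-0.9163, -0.4004, 0.0064, 0.4704], [-0.2055, 0.4567, -0.8656, 0.1661], [0.3437, -0.7945, -0.5007, 1.0031], [0.0, 0.0, 0.0, 1.0]]
```

View pics/top0.png

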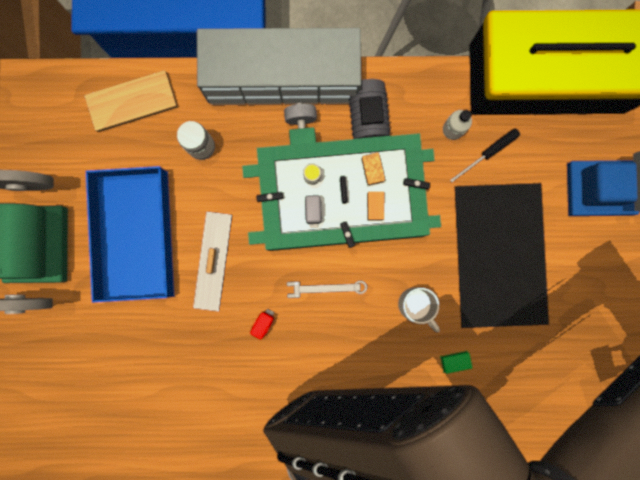

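View pics/side0.png

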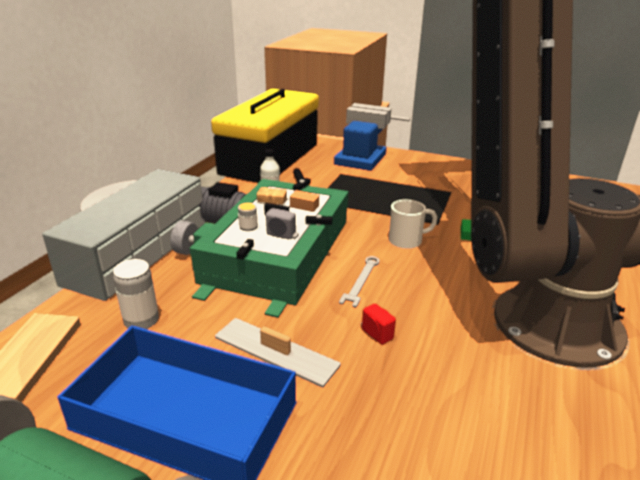

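The top view shows the box at about (345,192), with four items on the panel: tin (312,173), tape (314,209) and two tan blocks at (373,168) and (376,206). The three buttons are at (270,197), (416,184) and (347,234). The bin is at (130,234), the straightedge at (212,261) and the mat at (502,255). The look-alikes are off the panel: red tape at (262,325) and green block at (456,362).

```bash
cat > h.py <<'E'
from plant import r
import cv2, numpy as np
from scipy.spatial.transform import Rotation as R
def rays(n,uv,c=None):
    c=c or r.get_calibration(n); f=240/np.tan(np.radians(c["fov_y"]/2))
    q=(np.atleast_2d(uv).astype(float)-[c["cx"],c["cy"]])/f
    if n=="wrist":
        a=np.linalg.norm(q,axis=1,keepdims=True)+1e-12
        d=np.c_[q*np.sin(a)/a,np.cos(a)]
    else: d=np.c_[q,np.ones(len(q))]
    V=np.array(c["view"]); return -V[:3,:3].T@V[:3,3], d@V[:3,:3]
def plane(n,uv,z,c=None):
    o,d=rays(n,uv,c); return o+d*((z-o[2])/d[:,2])[:,None]
def blobs(n,mask,z,amin=60,c=None,roi=None):
    m=mask.astype(np.uint8)
    if roi: k=np.zeros_like(m); k[roi[1]:roi[3],roi[0]:roi[2]]=1; m*=k
    out=[]
    for ct in cv2.findContours(m,cv2.RETR_EXTERNAL,cv2.CHAIN_APPROX_NONE)[0]:
        if cv2.contourArea(ct)<amin: continue
        w=plane(n,ct[:,0,:],z,c)[:,:2]
        (x,y),(a,b),t=cv2.minAreaRect((w*1000).astype(np.float32))
        if a<b: a,b,t=b,a,t+90
        out.append((ct[:,0,:].mean(0).round(),round(x/1000,4),round(y/1000,4),round(a),round(b),round((t+90)%180-90,1)))
    return out   # px, x, y, long, short, dir of long side from +x
def go(x,y,z,yaw):
    """tool pointing down, tool y axis (closing) at direction yaw deg; prints tool-frame shift"""
    s=r.get_state(); A=R.from_euler("xyz",s["eef_rot"],degrees=True)
    T=A.inv()
    t=T.apply((np.array([x,y,z])-s["tcp_pos"])*1000)
    best=None
    for k in (0,180):
        B=R.from_euler("xyz",[180,0,yaw+90+k],degrees=True)
        v=(T*B).as_rotvec()
        if best is None or np.linalg.norm(v)<np.linalg.norm(best): best=v
    print("shift",t.round(1).tolist(),"rot",best.round(3).tolist(),"q6 now",round(s["joints"][5],1))
E
python3 - <<'E'
from h import *
p=cv2.imread("pics/top0.png"); d=np.load("pics/top0.npy"); hsv=cv2.cvtColor(p,cv2.COLOR_BGR2HSV); H,S,V=cv2.split(hsv)
def show(n,l):
    for b in l: print(n,*b)
fl=(d>1.2)
show("mat z4",blobs("top",(V<45),.004,2000,roi=(440,170,565,340)))
show("bin z70",blobs("top",(H>100)&(H<130)&(S>120),.07,2000,roi=(80,150,190,320)))
show("green z90",blobs("top",(H>60)&(H<90)&(S>100),.09,500,roi=(235,120,450,260)))
g=(S<40)&(V>150); show("panel z90",blobs("top",g,.09,1000,roi=(235,120,450,260)))
show("tan z116",blobs("top",(H<25)&(S>90)&(V>100),.116,100,roi=(350,150,395,225)))
show("tape",blobs("top",(V<170)&(S<70)&(V>60),.142,100,roi=(295,185,335,230)))
show("tin",blobs("top",(H>20)&(H<35)&(S>120),.14,60,roi=(295,155,335,190)))
show("dark z100",blobs("top",(V<60),.108,40,roi=(250,150,435,250)))
show("handle z128",blobs("top",(V<60),.128,40,roi=(330,160,360,215)))
show("se z8",blobs("top",(S<110)&(V>120),.008,500,roi=(188,200,240,320)))
show("rib z44",blobs("top",(S>110),.044,40,roi=(200,240,222,280)))
print([np.round((plane("top",[(u,v)],0)[0]),3).tolist() for u,v in((200,140),(456,125),(420,307),(328,288),(485,155))])
E
```

```text
mat z4 [501. 255.] 0.4638 -0.3987 334 205 1.4
bin z70 [129. 234.] 0.519 0.4654 296 182 2.9
green z90 [291. 232.] 0.5085 0.0831 205 110 66.7
green z90 [400. 222.] 0.5298 -0.1375 197 109 -55.6
green z90 [336. 155.] 0.6865 -0.0076 426 138 -85.7
panel z90 [347. 188.] 0.6085 -0.019 293 164 -85.3
tan z116 [375. 205.] 0.5718 -0.0899 60 35 -0.8
tan z116 [373. 168.] 0.6544 -0.0843 67 40 13.1
tape [314. 209.] 0.5613 0.0453 63 41 -0.5
tin [312. 172.] 0.6429 0.051 30 28 -0.5
dark z100 [351. 241.] 0.4931 -0.0339 27 17 53.8
dark z100 [410. 183.] 0.6234 -0.1666 26 14 75.4
dark z100 [343. 190.] 0.609 -0.0188 56 9 5.0
handle z128 [343. 190.] 0.606 -0.0178 55 9 5.0
se z8 [212. 261.] 0.4569 0.2888 231 62 -7.9
rib z44 [210. 260.] 0.4574 0.2867 56 16 -8.9
[[0.748, 0.319, 0.0], [0.779, -0.298, 0.0], [0.342, -0.203, 0.0], [0.39, 0.016, 0.0], [0.706, -0.366, 0.0]]
```

```bash
python3 -c "
import cv2
p=cv2.imread('pics/top0.png')[110:320,180:450]
cv2.imwrite('pics/crop0.png',cv2.resize(p,None,fx=2.8,fy=2.8,interpolation=2))"
```

```text
(no output)
```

View pics/crop0.png

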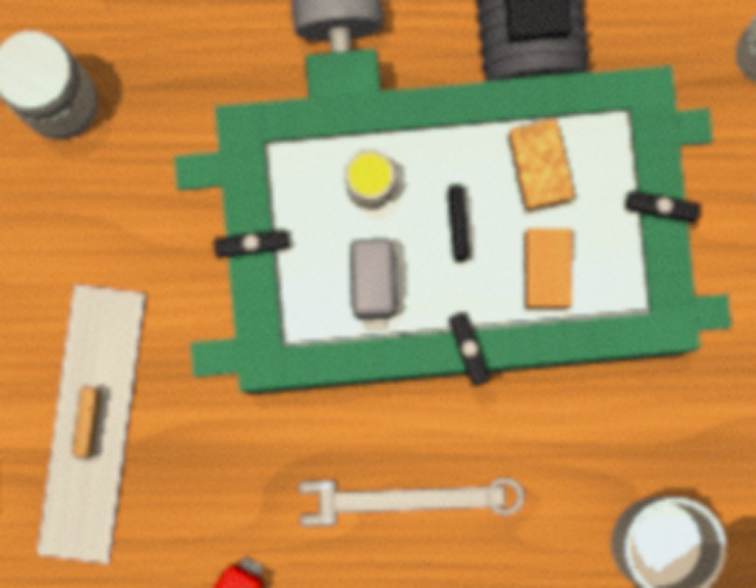

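The crop confirms four items on the panel: tin, cork block and plain wood offcut on top, and the grey tape. The red and green look-alikes lie on the bench and are left alone. Measured sizes agree with the given ones: offcut 60x35, sander 67x40, panel 293x164. The box yaw is about 4.7°.

```bash
python3 -c "
from h import *
go(.5718,-.0899,.2,90)
go(.5718,-.0899,.093,90)"
```

```text
shift [-522.0, 424.5, -1.0] rot [0.001, -0.0, 0.291] q6 now -16.5
shift [-522.0, 424.3, 106.0] rot [0.001, -0.0, 0.291] q6 now -16.5
```

Call:
carry_out(deltas=[[0.7, [-522, 424.5, 0], [0, 0, 0.3]], [0.7, [-522, 424.5, 0], [0, 0, 0.3]], [0.7, [-522, 424.5, 0], [0, 0, 0.3]], [0.7, [-522, 424.5, 0], [0, 0, 0.3]], [0.7, [-522, 424.5, 0], [0, 0, 0.3]], [0.7, [-522, 424.5, 0], [0, 0, 0.3]], [0.7, [-522, 424.5, 0], [0, 0, 0.3]], [0.7, [-522, 424.5, 0], [0, 0, 0.3]], [0.7, [-522, 424.5, 0], [0, 0, 0.3]], [0.7, [-522, 424.5, 0], [0, 0, 0.3]], [0.7, [-522, 424.5, 0], [0, 0, 0.3]], [0.7, [-522, 424.5, 0], [0, 0, 0.3]]], squeeze=25)

```text
time_s: 1.3
tcp_pos: [0.5299, -0.151, 0.1993]
eef_rot: [180.0, 0.0, 179.5]
contact_force: [0.7, -0.4, 0.3]
gripper_width: 0.0615
gripper_force: 0.0
```

```bash
cat >> h.py <<'E'
def look(name=None,amin=100):
    p,d=r.capture("top"); b=p[:,:,::-1]; H,S,V=cv2.split(cv2.cvtColor(b,cv2.COLOR_RGB2HSV if 0 else cv2.COLOR_BGR2HSV))
    if name: cv2.imwrite(f"pics/{name}.png",b)
    return b,d,H,S,V
E
python3 -c "
from h import *
print(r.get_state()['tcp_pos'],r.get_state()['time_s'])
go(.5718,-.0899,.2,90)
go(.5718,-.0899,.093,90)"
```

```text
[ 0.52986022 -0.15102472  0.19927463] 1.3
shift [-41.4, 61.5, -0.7] rot [0.0, 0.0, -0.009] q6 now -95.0
shift [-41.4, 61.5, 106.3] rot [0.0, 0.0, -0.009] q6 now -95.0
```

Call:
carry_out(deltas=[[0.7, [-41.4, 61.5, 0], [0, 0, -0.009]], [0.7, [-41.4, 61.5, 0], [0, 0, -0.009]], [0.7, [-41.4, 61.5, 30], [0, 0, -0.009]], [0.7, [-41.4, 61.5, 65], [0, 0, -0.009]], [0.7, [-41.4, 61.5, 90], [0, 0, -0.009]], [0.7, [-41.4, 61.5, 105], [0, 0, -0.009]], [0.7, [-41.4, 61.5, 105], [0, 0, -0.009]], [0, [-41.4, 61.5, 105], [0, 0, -0.009]], [0, [-41.4, 61.5, 105], [0, 0, -0.009]], [0, [-41.4, 61.5, 105], [0, 0, -0.009]], [0, [-41.4, 61.5, 105], [0, 0, -0.009]], [0, [-41.4, 61.5, 105], [0, 0, -0.009]]])

```text
time_s: 2.5
tcp_pos: [0.5714, -0.0919, 0.0948]
eef_rot: [180.0, 0.1, 180.0]
contact_force: [0.6, 0.3, -0.4]
gripper_width: 0.027
gripper_force: 0.0
```

```bash
python3 -c "
from h import *
go(.5718,-.0899,.2,90)
go(.60,.50,.2,90)
go(.60,.50,.025,90)"
```

```text
shift [-0.5, 2.0, -105.2] rot [0.0, 0.001, -0.0] q6 now -100.2
shift [-28.5, 591.9, -105.1] rot [0.0, 0.001, -0.0] q6 now -100.2
shift [-28.4, 591.9, 69.9] rot [0.0, 0.001, -0.0] q6 now -100.2
```

```bash
python3 -c "
from h import *
p,d=r.capture('wrist'); cv2.imwrite('pics/w1.png',p[:,:,::-1])
look('t1')
print(r.get_state()['gripper_width'],r.get_state()['gripper_force'])
a=cv2.imread('pics/t1.png')[100:340,180:500]; b=p[:,:,::-1][::2,::2]
cv2.imwrite('pics/j1.png',np.hstack([cv2.resize(a,(400,300)),cv2.resize(p[:,:,::-1],(400,300))]))"
```

```text
0.018925450023951573 0.0
```

View pics/j1.png

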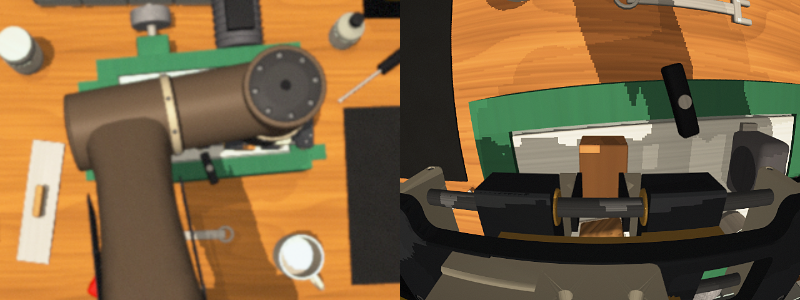

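The left half is the top view with the arm hiding the panel. The right half is the wrist view: the offcut is on the near side of the fingers, not between them, so it was knocked or pushed aside. I'll open, rise and look again.

Call:
carry_out(deltas=[[0.7, [0, 0, 0], [0, 0, 0]], [0.7, [0, 0, 0], [0, 0, 0]], [0.7, [0, 0, 0], [0, 0, 0]], [0.7, [0, 0, 0], [0, 0, 0]], [0.7, [0, 0, -50], [0, 0, 0]], [0.7, [60, 0, -100], [0, 0, 0]], [0.7, [100, 0, -130], [0, 0, 0]], [0.7, [100, 0, -130], [0, 0, 0]], [0.7, [100, 0, -130], [0, 0, 0]]])

```text
time_s: 3.5
tcp_pos: [0.4704, -0.092, 0.2279]
eef_rot: [179.9, 0.4, -180.0]
contact_force: [1.1, 0.7, 0.1]
gripper_width: 0.0615
gripper_force: 0.0
```

```bash
python3 -c "
from h import *
s=r.get_state();print(s['tcp_pos'],s['time_s'])
c=r.get_calibration('wrist'); p,d=r.capture('wrist'); b=p[:,:,::-1]; cv2.imwrite('pics/w2.png',b); np.save('pics/w2d.npy',d)
import pickle; pickle.dump(c,open('pics/w2c.pkl','wb'))
a=look('t2')[0]
cv2.imwrite('pics/j2.png',np.hstack([cv2.resize(a[100:340,180:500],(400,300)),cv2.resize(b,(400,300))]))"
```

```text
[ 0.47037191 -0.09201396  0.22786845] 3.5
```

View pics/j2.png

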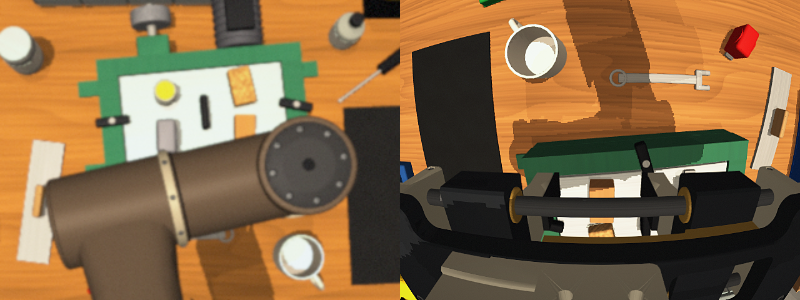

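Call:
carry_out(deltas=[[0.7, [0, -250, -30], [0, 0, 0]], [0.7, [0, -250, -30], [0, 0, 0]], [0.7, [0, -250, -30], [0, 0, 0]], [0.7, [0, -250, -30], [0, 0, 0]], [0.7, [0, -250, -30], [0, 0, 0]], [0.7, [0, -250, -30], [0, 0, 0]]])

```text
time_s: 4.2
tcp_pos: [0.4709, -0.347, 0.2522]
eef_rot: [-180.0, -0.2, 179.7]
contact_force: [-0.5, 0.0, -1.5]
gripper_width: 0.0616
gripper_force: 0.0
```

```bash
cat >> h.py <<'E'
def items(name=None):
    b,d,H,S,V=look(name)
    for n,m,z,a,roi in (("tan",(H<25)&(S>90)&(V>100),.118,60,(265,155,425,225)),
      ("tape",(V<170)&(S<70)&(V>60),.142,150,(280,160,425,225)),
      ("tin",(H>20)&(H<35)&(S>120),.14,60,(270,155,425,225)),
      ("btn",(V<60),.108,40,(250,150,435,250)),
      ("se",(S<110)&(V>120),.008,500,(160,190,245,330))):
        for q in blobs("top",m,z,a,roi=roi): print(n,*q)
E
python3 -c "
from h import *
items('t3')
go(.5718,-.0899,.2,90)
"
```

```text
tan [375. 205.] 0.5716 -0.0897 60 35 -0.8
tan [373. 169.] 0.6537 -0.0843 66 40 12.2
tape [314. 209.] 0.5613 0.0453 63 41 -0.5
tape [344. 189.] 0.6041 -0.0184 59 17 5.0
tin [312. 172.] 0.6429 0.051 30 28 -0.5
btn [343. 190.] 0.609 -0.0189 56 9 4.5
btn [425. 199.] 0.5858 -0.1862 221 67 -1.0
se [212. 261.] 0.4569 0.2891 231 62 -8.1
shift [-100.0, 255.5, 51.7] rot [0.001, -0.004, -0.005] q6 now -73.2
```

View pics/t3.png

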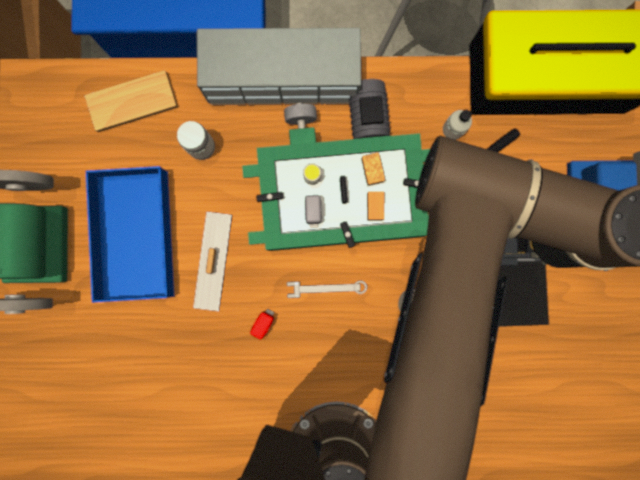

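The offcut is unmoved, so the fingers may have closed above it. I'll check heights from depth.

```bash
python3 -c "
from h import *
import pickle
b,d,*_=look()
c=r.get_calibration('top')
def P(n,c,d,u,v):
    o,q=rays(n,[(u,v)],c); q=q[0]; f=np.array(c['view'])[2,:3]
    return (o+q*d[v,u]/(q@f)).round(4).tolist()
for n,u,v in (('offcut',376,206),('panel',395,190),('panel',345,215),('sander',373,168),('tin',312,173),('rim',300,238),('bench',250,100),('bin floor',130,230),('se',205,290)): print(n,P('top',c,d,u,v))
c=pickle.load(open('pics/w2c.pkl','rb')); d=np.load('pics/w2d.npy')
V=np.array(c['view']); print('wristcam pos',-V[:3,:3].T@V[:3,3],'fwd',V[2,:3])
for u,v in ((320,296),(320,365),(225,300),(235,320),(415,320),(420,290)): print(u,v,P('wrist',c,d,u,v),d[v,u])
"
```

```text
offcut [0.5703, -0.0895, 0.1194]
panel [0.6093, -0.1356, 0.0912]
panel [0.5542, -0.0227, 0.0899]
sander [0.654, -0.084, 0.1205]
tin [0.6403, 0.0499, 0.142]
rim [0.5033, 0.0784, 0.0943]
bench [0.832, 0.1942, 0.0389]
bin floor [0.5323, 0.4844, 0.0046]
se [0.3883, 0.3061, 0.0093]
wristcam pos [ 0.39286113 -0.09384415  0.4120657 ] fwd [ 2.87423953e-01  9.20601439e-05 -9.57803457e-01]
320 296 [0.5415, -0.0939, 0.1106] 0.33150104
320 365 [0.6231, -0.0938, 0.1053] 0.36001968
225 300 [0.4589, -0.1315, 0.2831] 0.14254948
235 320 [0.4379, -0.1145, 0.3346] 0.0871473
415 320 [0.4377, -0.0708, 0.3351] 0.086587
420 290 [0.4582, -0.0522, 0.2751] 0.14993624
```

```bash
python3 -c "
from h import *
p,d=r.capture('side'); cv2.imwrite('pics/s3.png',p[:,:,::-1])
w,_=r.capture('wrist')
cv2.imwrite('pics/j3.png',np.hstack([cv2.resize(p[:,:,::-1],(400,300)),cv2.resize(w[:,:,::-1],(400,300))]))"
```

```text
(no output)
```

View pics/j3.png

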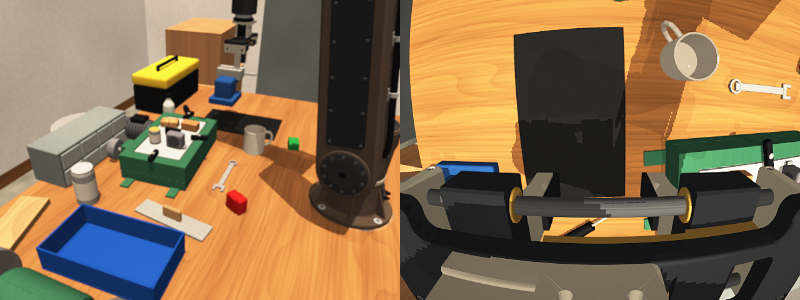

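```bash
python3 -c "
from h import *
import pickle
c=pickle.load(open('pics/w2c.pkl','rb')); V=np.array(c['view']); f=240/np.tan(np.radians(c['fov_y']/2)); print(f,c['cx'],c['cy'])
def pr(P,sh):
    q=V[:3,:3]@(np.array(P)-sh)+V[:3,3]; a=np.arctan2(np.hypot(q[0],q[1]),q[2]); k=f*a/np.hypot(q[0],q[1]); return (round(c['cx']+q[0]*k),round(c['cy']+q[1]*k))
sh=np.array([.5714,-.0919,.0948])-[.4704,-.092,.2279]
for x in(.54,.602):
  for y in (-.0717,-.1077): print('block',pr((x,y,.12),sh))
for y in(.0095,-.0095): print('tip19',pr((.5714,-.0919+y,.0948),sh),pr((.5714,-.0919+y,.1138),sh))
a=cv2.imread('pics/w1.png')[180:430,170:490]; cv2.imwrite('pics/w1c.png',cv2.resize(a,None,fx=2.3,fy=2.3))
"
```

```text
371.64829954431775 320.1429338269764 234.07903756153664
block (369, 231)
block (289, 231)
block (363, 347)
block (293, 347)
tip19 (341, 274) (343, 289)
tip19 (306, 274) (304, 289)
```

View pics/w1c.png

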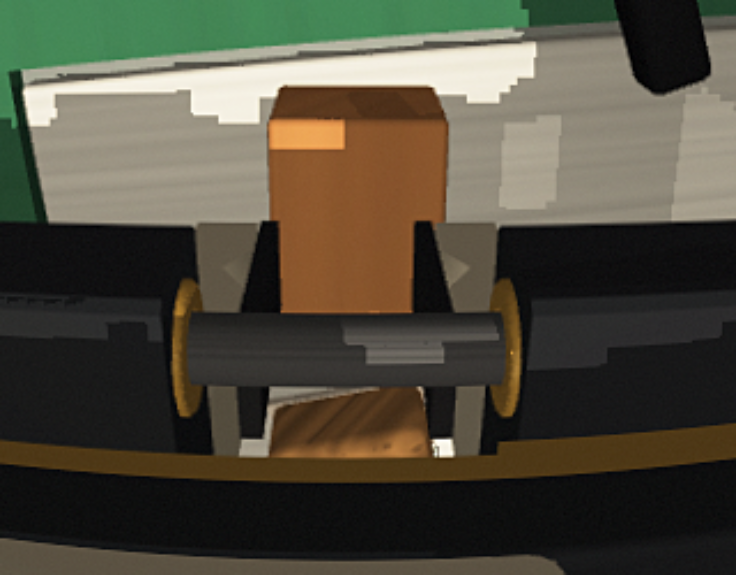

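The crop shows the black pads in front of the block's top edges, so the fingertips seem to be above the block. I'll check the tip location with wrist depth in free air.

Call:
carry_out(deltas=[[0.3, [0, 0, 0], [0, 0, 0]], [0.3, [0, 0, 0], [0, 0, 0]], [0.3, [0, 0, 0], [0, 0, 0]], [0.3, [0, 0, 0], [0, 0, 0]], [0.3, [0, 0, 0], [0, 0, 0]], [0.3, [0, 0, 0], [0, 0, 0]]])

```text
time_s: 5.0
tcp_pos: [0.4712, -0.3418, 0.2544]
eef_rot: [-180.0, 0.0, -180.0]
contact_force: [-0.6, 0.3, 1.3]
gripper_width: 0.027
gripper_force: 0.0
```

```bash
python3 -c "
from h import *
s=r.get_state(); t=np.array(s['tcp_pos']); print(t,s['gripper_width'],s['gripper_force'])
c=r.get_calibration('wrist'); p,d=r.capture('wrist'); V=np.array(c['view'])
v,u=np.mgrid[0:480,0:640]; o,q=rays('wrist',np.c_[u.ravel(),v.ravel()],c)
P=(o+q*(d.ravel()/(q@V[2,:3]))[:,None]).reshape(480,640,3)-t
T=R.from_euler('xyz',s['eef_rot'],degrees=True).inv().apply(P.reshape(-1,3)).reshape(480,640,3)*1000
# points in tool frame near fingers
m=(np.abs(T[...,0])<25)&(np.abs(T[...,1])<60)&(T[...,2]>-90)&(T[...,2]<20)&(d>0)
print(m.sum()); Q=T[m]; 
for z0 in range(-90,20,10):
    k=Q[(Q[:,2]>=z0)&(Q[:,2]<z0+10)]
    if len(k): print(z0,len(k),'x',k[:,0].min().round(),k[:,0].max().round(),'y',np.sort(k[:,1])[::max(1,len(k)//8)].round().tolist())
"
```

```text
[ 0.47118661 -0.34176301  0.25440093] 0.027043286851377475 0.0
3849
-90 314 x -6.0 12.0 y [-19.0, -19.0, -19.0, -19.0, 15.0, 15.0, 16.0, 16.0, 16.0]
-80 699 x -11.0 6.0 y [-19.0, -19.0, -18.0, -16.0, 12.0, 13.0, 14.0, 15.0, 16.0]
-70 513 x -9.0 13.0 y [-26.0, -22.0, -20.0, -17.0, -15.0, 14.0, 16.0, 19.0, 22.0]
-60 622 x 3.0 13.0 y [-27.0, -24.0, -21.0, -17.0, 12.0, 14.0, 17.0, 21.0, 24.0]
-50 911 x -2.0 12.0 y [-29.0, -24.0, -21.0, -18.0, -15.0, 14.0, 17.0, 21.0, 25.0]
-40 690 x -7.0 12.0 y [-31.0, -26.0, -21.0, -17.0, -15.0, 13.0, 17.0, 22.0, 28.0]
-30 100 x -3.0 10.0 y [-19.0, -17.0, -15.0, -15.0, 12.0, 12.0, 12.0, 13.0, 15.0]
```

Call:
carry_out(deltas=[[0, [0, 0, 50], [0, 0, 0]], [0, [0, 0, 100], [0, 0, 0]], [0, [0, 0, 150], [0, 0, 0]], [0, [0, 0, 200], [0, 0, 0]], [0, [0, 0, 225], [0, 0, 0]], [0, [0, 0, 238], [0, 0, 0]], [0, [0, 0, 238], [0, 0, 0]], [0, [0, 0, 238], [0, 0, 0]], [0, [0, 0, 238], [0, 0, 0]]])

```text
time_s: 5.95
tcp_pos: [0.4726, -0.3425, 0.0182]
eef_rot: [-179.9, 0.2, -180.0]
contact_force: [0.4, 1.0, 1.6]
gripper_width: 0.0011
gripper_force: 0.0
```

Call:
carry_out(deltas=[[0, [0, 0, 3], [0, 0, 0]], [0, [0, 0, 6], [0, 0, 0]], [0, [0, 0, 8], [0, 0, 0]], [0, [0, 0, 8], [0, 0, 0]]])

```text
time_s: 6.35
tcp_pos: [0.471, -0.3418, 0.0081]
eef_rot: [180.0, -0.0, 180.0]
contact_force: [0.3, 0.3, -0.3]
gripper_width: 0.0002
gripper_force: 0.0
```

```bash
python3 -c "
from h import *
s=r.get_state(); t=np.array(s['tcp_pos']); print(t,s['eef_rot'],s['joints'],s['gripper_width'],s['contact_force'])
c=r.get_calibration('wrist'); p,d=r.capture('wrist'); V=np.array(c['view'])
v,u=np.mgrid[0:480,0:640]; o,q=rays('wrist',np.c_[u.ravel(),v.ravel()],c)
P=(o+q*(d.ravel()/(q@V[2,:3]))[:,None]).reshape(480,640,3)
for u,v in ((320,120),(320,200),(320,240),(320,255),(320,265),(320,275),(320,285)): print(u,v,P[v,u].round(4))
cv2.imwrite('pics/w4.png',p[:,:,::-1]); np.save('pics/w4d.npy',d)
"
```

```text
[ 0.47095843 -0.34184615  0.00807845] [ 1.79992672e+02 -1.65735282e-02  1.79985711e+02] [-1.67322254e+01  2.28885808e+01 -2.42110445e+01 -3.30475863e-03
 -4.29183557e+01 -7.32796445e+01] 0.00019643045454845526 [ 0.2735671   0.26722511 -0.3214515 ]
320 120 [ 0.3904 -0.3438  0.0027]
320 200 [ 0.4316 -0.3437  0.0039]
320 240 [ 0.4538 -0.3437  0.0019]
320 255 [ 0.4618 -0.3437  0.0037]
320 265 [ 0.4676 -0.3437  0.0036]
320 275 [ 0.4735 -0.3437  0.0036]
320 285 [ 0.4796 -0.3437  0.0034]
```

View pics/w4.png

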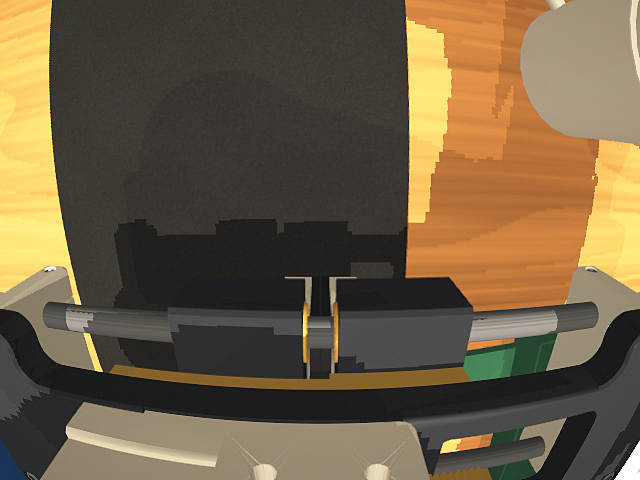

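The shut fingers hover over the mat with tips at about (320,278). There is no contact yet at reported z = 8 mm, so I'll probe lower.

Call:
carry_out(deltas=[[0, [0, 0, 3], [0, 0, 0]], [0, [0, 0, 5.5], [0, 0, 0]], [0, [0, 0, 5.5], [0, 0, 0]]])

```text
time_s: 6.7
tcp_pos: [0.4708, -0.3418, 0.0023]
eef_rot: [180.0, -0.0, 180.0]
contact_force: [-0.5, -1.5, 0.8]
gripper_width: 0.0002
gripper_force: 0.0
```

Call:
carry_out(deltas=[[0, [0, 0, 1], [0, 0, 0]], [0, [0, 0, 2], [0, 0, 0]], [0, [0, 0, 2], [0, 0, 0]]])

```text
time_s: 7.0
tcp_pos: [0.4711, -0.3419, 0.0007]
eef_rot: [180.0, -0.0, 180.0]
contact_force: [-0.4, -0.1, 0.3]
gripper_width: 0.0006
gripper_force: 0.0
```

Call:
carry_out(deltas=[[0, [0, 0, 3], [0, 0, 0]], [0, [0, 0, 6], [0, 0, 0]], [0, [0, 0, 8], [0, 0, 0]], [0, [0, 0, 8], [0, 0, 0]]])

```text
time_s: 7.4
tcp_pos: [0.4709, -0.3418, -0.0077]
eef_rot: [180.0, -0.0, 180.0]
contact_force: [0.1, -0.8, 0.1]
gripper_width: 0.0
gripper_force: 0.0
```

Call:
carry_out(deltas=[[0, [0, 0, 2], [0, 0, 0]], [0, [0, 0, 4], [0, 0, 0]], [0, [0, 0, 4], [0, 0, 0]]])

```text
time_s: 7.7
tcp_pos: [0.471, -0.3418, -0.0115]
eef_rot: [180.0, -0.0, 180.0]
contact_force: [-0.2, -0.4, -0.8]
gripper_width: 0.0002
gripper_force: 0.0
```

Call:
carry_out(deltas=[[0, [0, 0, 2], [0, 0, 0]], [0, [0, 0, 5], [0, 0, 0]], [0, [0, 0, 5], [0, 0, 0]]])

```text
time_s: 8.0
tcp_pos: [0.4708, -0.3418, -0.0167]
eef_rot: [180.0, -0.0, 180.0]
contact_force: [0.3, 0.2, -1.0]
gripper_width: 0.0006
gripper_force: 0.0
```

Call:
carry_out(deltas=[[0, [0, 0, 2], [0, 0, 0]], [0, [0, 0, 3], [0, 0, 0]], [0, [0, 0, 3], [0, 0, 0]]])

```text
time_s: 8.3
tcp_pos: [0.471, -0.3419, -0.0194]
eef_rot: [180.0, -0.0, 180.0]
contact_force: [0.2, 0.5, -0.1]
gripper_width: 0.0005
gripper_force: 0.0
```

Call:
carry_out(deltas=[[0, [0, 0, 2], [0, 0, 0]], [0, [0, 0, 3], [0, 0, 0]], [0, [0, 0, 3], [0, 0, 0]]])

```text
time_s: 8.6
tcp_pos: [0.471, -0.3419, -0.0224]
eef_rot: [180.0, -0.0, 180.0]
contact_force: [-1.0, -0.0, 0.5]
gripper_width: 0.0002
gripper_force: 0.0
```

Call:
carry_out(deltas=[[0, [0, 0, 2], [0, 0, 0]], [0, [0, 0, 2], [0, 0, 0]]])

```text
time_s: 8.8
tcp_pos: [0.4713, -0.342, -0.023]
eef_rot: [-180.0, 0.0, -180.0]
contact_force: [-3.6, 3.5, 12.5]
gripper_width: 0.0004
gripper_force: 6.3
```

Call:
carry_out(deltas=[[0, [0, 0, 2], [0, 0, 0]], [0, [0, 0, 2], [0, 0, 0]]])

```text
time_s: 9.0
tcp_pos: [0.4714, -0.342, -0.0231]
eef_rot: [-179.9, 0.0, -179.9]
contact_force: [-8.1, 8.1, 30.9]
gripper_width: 0.0002
gripper_force: 15.5
```

Call:
carry_out(deltas=[[0, [0, 0, 2], [0, 0, 0]], [0, [0, 0, 2], [0, 0, 0]]])

```text
time_s: 9.2
tcp_pos: [0.4714, -0.3421, -0.0233]
eef_rot: [-179.9, 0.1, -179.9]
contact_force: [-12.7, 13.7, 49.8]
gripper_width: 0.0005
gripper_force: 24.9
```

The fingertips touch the mat (z = 4 mm) at reported z = -23 mm, so the real tips sit 27 mm above the reported TCP. Wrist depth said the same, and I'll correct for it. Now lift and head back to the offcut.

Call:
carry_out(deltas=[[0.7, [0, 0, -50], [0, 0, 0]], [0.7, [0, 0, -100], [0, 0, 0]], [0.7, [0, 0, -150], [0, 0, 0]], [0.7, [0, 0, -200], [0, 0, 0]], [0.7, [-50, 100, -200], [0, 0, 0]], [0.7, [-100, 252, -200], [0, 0, 0]], [0.7, [-100, 252, -200], [0, 0, 0]], [0.7, [-100, 252, -200], [0, 0, 0]], [0.7, [-100, 252, -200], [0, 0, 0]], [0.7, [-100, 252, -200], [0, 0, 0]], [0.7, [-100, 252, -200], [0, 0, 0]]], squeeze=30)

```text
time_s: 10.3
tcp_pos: [0.5722, -0.0871, 0.1716]
eef_rot: [180.0, 0.0, -179.8]
contact_force: [1.0, 0.7, 0.3]
gripper_width: 0.0617
gripper_force: 0.0
```

```bash
sed -i 's/np.array(\[x,y,z\])-s/np.array([x,y,z-.027])-s/' h.py; python3 -c "
from h import *
print(r.get_state()['tcp_pos'])
go(.5716,-.0897,.2,90)
go(.5716,-.0897,.094,90)"
```

```text
[ 0.5722057  -0.08708631  0.1716246 ]
shift [0.6, -2.6, -1.4] rot [0.0, 0.0, 0.003] q6 now -100.5
shift [0.6, -2.6, 104.6] rot [0.0, 0.0, 0.003] q6 now -100.5
```

Call:
carry_out(deltas=[[0.7, [0, 0, 40], [0, 0, 0]], [0.7, [0, 0, 80], [0, 0, 0]], [0.7, [0, 0, 98], [0, 0, 0]], [0.7, [0, 0, 105], [0, 0, 0]], [0.7, [0, 0, 105], [0, 0, 0]], [0, [0, 0, 105], [0, 0, 0]], [0, [0, 0, 105], [0, 0, 0]], [0, [0, 0, 105], [0, 0, 0]], [0, [0, 0, 105], [0, 0, 0]], [0, [0, 0, 105], [0, 0, 0]], [0, [0, 0, 75], [0, 0, 0]], [0, [0, 0, 30], [0, 0, 0]]])

```text
time_s: 11.5
tcp_pos: [0.5689, -0.09, 0.1399]
eef_rot: [-180.0, -0.4, 180.0]
contact_force: [1.2, 0.6, -0.8]
gripper_width: 0.036
gripper_force: 30.0
```

```bash
python3 -c "
from h import *
print(r.get_state()['tcp_pos'])
go(.59,.49,.2,90)
go(.59,.49,.025,90)"
```

```text
[ 0.56894744 -0.09000596  0.13994163]
shift [-20.5, 580.0, -33.4] rot [-0.0, -0.006, -0.001] q6 now -100.4
shift [-21.6, 580.1, 141.6] rot [-0.0, -0.006, -0.001] q6 now -100.4
```

Call:
carry_out(deltas=[[0, [0, 30, -33], [0, 0, 0]], [0, [-30, 556, -33], [0, 0, 0]], [0, [-30, 556, -33], [0, 0, 0]], [0, [-30, 556, -33], [0, 0, 0]], [0, [-30, 556, -33], [0, 0, 0]], [0, [-30, 556, -33], [0, 0, 0]], [0, [-30, 556, -33], [0, 0, 0]], [0, [-30, 556, -33], [0, 0, 0]], [0, [-30, 556, -33], [0, 0, 0]], [0, [-30, 556, -33], [0, 0, 0]], [0, [-30, 556, -33], [0, 0, 0]], [0, [-30, 556, -33], [0, 0, 0]]])

```text
time_s: 12.7
tcp_pos: [0.6005, 0.4697, 0.1736]
eef_rot: [-180.0, -0.0, -179.9]
contact_force: [1.0, -0.9, -0.8]
gripper_width: 0.0359
gripper_force: 30.0
```

```bash
python3 -c "
from h import *
s=r.get_state();print(s['tcp_pos'],s['gripper_width'])
go(.60,.465,.2,90)
go(.60,.465,.02,90)
items('t5')"
```

```text
[0.60054143 0.46969831 0.17355509] 0.03593173096979822
shift [0.5, -4.7, 0.6] rot [-0.0, -0.001, 0.002] q6 now -142.5
shift [0.4, -4.6, 180.6] rot [-0.0, -0.001, 0.002] q6 now -142.5
tan [373. 169.] 0.6536 -0.0844 66 40 12.2
tape [314. 209.] 0.5613 0.0453 63 41 -0.5
tape [344. 189.] 0.6041 -0.0184 59 17 4.5
tin [312. 172.] 0.6429 0.051 30 28 -0.5
btn [410. 183.] 0.6234 -0.1666 26 14 75.4
btn [343. 190.] 0.609 -0.0189 56 9 4.5
se [212. 261.] 0.4569 0.2888 231 62 -7.9
```

Call:
carry_out(deltas=[[0, [0, 0, 50], [0, 0, 0]], [0, [0, 0, 100], [0, 0, 0]], [0, [0, 0, 145], [0, 0, 0]], [0, [0, 0, 170], [0, 0, 0]], [0, [0, 0, 176], [0, 0, 0]], [0.65, [0, 0, 176], [0, 0, 0]], [0.65, [0, 0, 176], [0, 0, 0]], [0.65, [0, 0, 176], [0, 0, 0]], [0.65, [0, 0, 130], [0, 0, 0]], [0.65, [0, 0, 80], [0, 0, 0]], [0.65, [0, 0, 30], [0, 0, 0]], [0.65, [0, 0, 0], [0, 0, 0]]])

```text
time_s: 13.95
tcp_pos: [0.6029, 0.4673, 0.1825]
eef_rot: [179.7, 0.4, -180.0]
contact_force: [-0.4, 0.9, 1.1]
gripper_width: 0.0571
gripper_force: 0.0
```

Call:
carry_out(deltas=[[0.65, [-54, -550, 0], [0, 0, -0.21]], [0.65, [-54, -550, 0], [0, 0, -0.21]], [0.65, [-54, -550, 0], [0, 0, -0.21]], [0.65, [-54, -550, 0], [0, 0, -0.21]], [0.65, [-54, -550, 0], [0, 0, -0.21]], [0.65, [-54, -550, 0], [0, 0, -0.21]], [0.65, [-54, -550, 0], [0, 0, -0.21]], [0.65, [-54, -550, 0], [0, 0, -0.21]], [0.65, [-54, -550, 0], [0, 0, -0.21]], [0.65, [-54, -550, 0], [0, 0, -0.21]], [0.65, [-54, -550, 0], [0, 0, -0.21]], [0.65, [-54, -550, 0], [0, 0, -0.21]]])

```text
time_s: 15.15
tcp_pos: [0.6555, -0.0893, 0.1767]
eef_rot: [-179.9, 0.1, -168.3]
contact_force: [-0.0, -0.0, 0.5]
gripper_width: 0.057
gripper_force: 0.0
```

```bash
python3 -c "
from h import *
s=r.get_state();print(s['tcp_pos'],s['gripper_width'],s['eef_rot'])
go(.6536,-.0844,.2,102.2)
go(.6536,-.0844,.094,102.2)
b,d,H,S,V=look('t6')
for q in blobs('top',(H<25)&(S>90)&(V>100),.03,60,roi=(93,175,168,295)): print(q)
"
```

```text
[ 0.65548772 -0.08929873  0.17674454] 0.056994744609349744 [-1.79943389e+02  1.48795948e-01 -1.68251918e+02]
shift [0.9, 5.2, 3.7] rot [-0.001, 0.003, -0.008] q6 now -87.4
shift [1.1, 5.3, 109.7] rot [-0.001, 0.003, -0.008] q6 now -87.4
(array([135., 199.]), 0.6016, 0.4649, 59, 37, 0.1)
```

Call:
carry_out(deltas=[[0.65, [0, 0, 40], [0, 0, 0]], [0.65, [0, 0, 80], [0, 0, 0]], [0.65, [0, 0, 98], [0, 0, 0]], [0.65, [0, 0, 106], [0, 0, 0]], [0.65, [0, 0, 106], [0, 0, 0]], [0, [0, 0, 106], [0, 0, 0]], [0, [0, 0, 106], [0, 0, 0]], [0, [0, 0, 106], [0, 0, 0]], [0, [0, 0, 106], [0, 0, 0]], [0, [0, 0, 80], [0, 0, 0]], [0, [0, 0, 35], [0, 0, 0]], [0, [0, 0, 0], [0, 0, 0]]])

```text
time_s: 16.4
tcp_pos: [0.6553, -0.0842, 0.177]
eef_rot: [-180.0, 0.0, -168.0]
contact_force: [1.4, -0.4, -0.8]
gripper_width: 0.0402
gripper_force: 30.0
```

```bash
python3 -c "
from h import *
s=r.get_state();print(s['tcp_pos'],s['gripper_width'])
go(.53,.465,.2,90)"
```

```text
[ 0.65534969 -0.08418718  0.17695608] 0.040170018340593784
shift [8.2, 563.3, 3.7] rot [-0.0, 0.001, 0.21] q6 now -87.6
```

Call:
carry_out(deltas=[[0, [8, 563, 0], [0, 0, 0.21]], [0, [8, 563, 0], [0, 0, 0.21]], [0, [8, 563, 0], [0, 0, 0.21]], [0, [8, 563, 0], [0, 0, 0.21]], [0, [8, 563, 0], [0, 0, 0.21]], [0, [8, 563, 0], [0, 0, 0.21]], [0, [8, 563, 0], [0, 0, 0.21]], [0, [8, 563, 0], [0, 0, 0.21]], [0, [8, 563, 0], [0, 0, 0.21]], [0, [8, 563, 0], [0, 0, 0.21]], [0, [8, 563, 0], [0, 0, 0.21]], [0, [8, 563, 0], [0, 0, 0.21]]])

```text
time_s: 17.6
tcp_pos: [0.5285, 0.4693, 0.1742]
eef_rot: [180.0, -0.0, -179.8]
contact_force: [0.5, 0.2, -1.2]
gripper_width: 0.04
gripper_force: 30.0
```

Call:
carry_out(deltas=[[0, [0, 0, 50], [0, 0, 0]], [0, [0, 0, 100], [0, 0, 0]], [0, [0, 0, 145], [0, 0, 0]], [0, [0, 0, 170], [0, 0, 0]], [0, [0, 0, 178], [0, 0, 0]], [0.65, [0, 0, 178], [0, 0, 0]], [0.65, [0, 0, 178], [0, 0, 0]], [0.65, [0, 0, 178], [0, 0, 0]], [0.65, [0, 0, 130], [0, 0, 0]], [0.65, [0, 0, 80], [0, 0, 0]], [0.65, [0, 0, 30], [0, 0, 0]], [0.65, [0, 0, -10], [0, 0, 0]]])

```text
time_s: 18.8
tcp_pos: [0.5309, 0.4657, 0.1906]
eef_rot: [179.8, 0.2, -180.0]
contact_force: [0.2, 0.1, 0.1]
gripper_width: 0.0571
gripper_force: 0.0
```

```bash
python3 -c "
from h import *
s=r.get_state();print(s['tcp_pos'],s['gripper_width'],s['eef_rot'])
go(.5613,.0453,.21,92)
items()"
```

```text
[0.53090336 0.46568627 0.19060051] 0.05712970133275088 [ 179.75055647    0.21327506 -179.99686667]
shift [-30.3, -420.4, 5.9] rot [0.004, 0.004, -0.035] q6 now -147.1
tape [314. 209.] 0.5613 0.0453 63 41 -0.5
tape [344. 189.] 0.6041 -0.0184 59 17 5.0
tin [312. 172.] 0.6429 0.051 30 28 -0.5
btn [410. 183.] 0.6234 -0.1666 26 14 75.4
btn [343. 190.] 0.609 -0.0189 56 9 5.0
se [212. 261.] 0.4569 0.2893 231 63 -7.8
```

Call:
carry_out(deltas=[[0.57, [-30, -420, 6], [0, 0, 0]], [0.57, [-30, -420, 6], [0, 0, 0]], [0.57, [-30, -420, 6], [0, 0, 0]], [0.57, [-30, -420, 6], [0, 0, 0]], [0.57, [-30, -420, 6], [0, 0, 0]], [0.57, [-30, -420, 6], [0, 0, 0]], [0.57, [-30, -420, 6], [0, 0, 0]], [0.57, [-30, -420, 6], [0, 0, 0]], [0.57, [-30, -420, 6], [0, 0, 0]], [0.57, [-30, -420, 6], [0, 0, 0]], [0.57, [-30, -420, 6], [0, 0, 0]]])

```text
time_s: 19.95
tcp_pos: [0.5604, 0.0446, 0.1801]
eef_rot: [179.9, 0.1, 179.9]
contact_force: [-0.6, -0.3, -0.3]
gripper_width: 0.0498
gripper_force: 0.0
```

Call:
carry_out(deltas=[[0.57, [0, 0, 40], [0, 0, 0]], [0.57, [0, 0, 80], [0, 0, 0]], [0.57, [0, 0, 98], [0, 0, 0]], [0.57, [0, 0, 102], [0, 0, 0]], [0.57, [0, 0, 102], [0, 0, 0]], [0, [0, 0, 102], [0, 0, 0]], [0, [0, 0, 102], [0, 0, 0]], [0, [0, 0, 102], [0, 0, 0]], [0, [0, 0, 102], [0, 0, 0]], [0, [0, 0, 70], [0, 0, 0]], [0, [0, 0, 25], [0, 0, 0]], [0, [0, 0, -15], [0, 0, 0]]])

```text
time_s: 21.15
tcp_pos: [0.5595, 0.0446, 0.1954]
eef_rot: [-180.0, -0.0, 180.0]
contact_force: [1.0, 0.7, -1.7]
gripper_width: 0.0338
gripper_force: 30.0
```

```bash
python3 -c "
from h import *
s=r.get_state();print(s['tcp_pos'],s['gripper_width'],s['gripper_force'])
go(.45,.465,.22,90)"
```

```text
[0.55948525 0.04462826 0.19536025] 0.03384120394119867 29.962610006332397
shift [109.6, 420.3, 2.2] rot [-0.0, -0.001, -0.0] q6 now -114.6
```

Call:
carry_out(deltas=[[0, [110, 420, 0], [0, 0, 0]], [0, [110, 420, 0], [0, 0, 0]], [0, [110, 420, 0], [0, 0, 0]], [0, [110, 420, 0], [0, 0, 0]], [0, [110, 420, 0], [0, 0, 0]], [0, [110, 420, 0], [0, 0, 0]], [0, [110, 420, 0], [0, 0, 0]], [0, [110, 420, 0], [0, 0, 0]], [0, [110, 420, 0], [0, 0, 0]], [0, [110, 420, 0], [0, 0, 0]], [0, [110, 420, 0], [0, 0, 0]]])

```text
time_s: 22.25
tcp_pos: [0.4493, 0.4653, 0.1929]
eef_rot: [-179.9, -0.1, -179.9]
contact_force: [-0.7, -0.3, -1.1]
gripper_width: 0.0335
gripper_force: 30.0
```

Call:
carry_out(deltas=[[0, [0, 0, 50], [0, 0, 0]], [0, [0, 0, 100], [0, 0, 0]], [0, [0, 0, 150], [0, 0, 0]], [0, [0, 0, 180], [0, 0, 0]], [0, [0, 0, 188], [0, 0, 0]], [0.65, [0, 0, 188], [0, 0, 0]], [0.65, [0, 0, 188], [0, 0, 0]], [0.65, [0, 0, 188], [0, 0, 0]], [0.65, [0, 0, 140], [0, 0, 0]], [0.65, [0, 0, 90], [0, 0, 0]], [0.65, [0, 0, 40], [0, 0, 0]], [0.65, [0, 0, 0], [0, 0, 0]]])

```text
time_s: 23.45
tcp_pos: [0.4509, 0.4658, 0.1997]
eef_rot: [179.7, 0.2, -180.0]
contact_force: [0.9, 1.3, -0.3]
gripper_width: 0.0569
gripper_force: 0.0
```

```bash
python3 -c "
from h import *
s=r.get_state();print(s['tcp_pos'],s['gripper_width'],s['eef_rot'])
items()
go(.6429,.051,.22,90)"
```

```text
[0.45086065 0.46581116 0.19971129] 0.056941524237017864 [ 179.70805892    0.19849959 -179.99084858]
tape [344. 189.] 0.6041 -0.0184 59 17 5.0
tin [312. 172.] 0.6429 0.051 30 28 -0.5
btn [410. 183.] 0.6234 -0.1666 26 14 75.4
btn [343. 190.] 0.609 -0.0187 56 9 4.5
se [212. 261.] 0.4566 0.2891 232 62 -8.1
shift [-189.3, -417.3, 10.9] rot [0.012, 0.01, 0.001] q6 now -153.2
```

Call:
carry_out(deltas=[[0.65, [-191, -415, 0], [0, 0, 0]], [0.65, [-191, -415, 0], [0, 0, 0]], [0.65, [-191, -415, 0], [0, 0, 0]], [0.65, [-191, -415, 0], [0, 0, 0]], [0.65, [-191, -415, 0], [0, 0, 0]], [0.65, [-191, -415, 0], [0, 0, 0]], [0.65, [-191, -415, 0], [0, 0, 0]], [0.65, [-191, -415, 0], [0, 0, 0]], [0.65, [-191, -415, 0], [0, 0, 0]], [0.65, [-191, -415, 0], [0, 0, 0]], [0.65, [-191, -415, 0], [0, 0, 0]], [0.65, [-191, -415, 0], [0, 0, 0]]])

```text
time_s: 24.7
tcp_pos: [0.641, 0.0505, 0.1947]
eef_rot: [180.0, 0.1, 180.0]
contact_force: [-0.1, 0.3, 0.2]
gripper_width: 0.0568
gripper_force: 0.0
```

```bash
python3 -c "
from h import *
s=r.get_state();print(s['tcp_pos'],s['gripper_width'],s['eef_rot'])
go(.6429,.051,.105,90)"
```

```text
[0.64100351 0.05045136 0.19472541] 0.05681202946521783 [1.79959660e+02 8.06205970e-02 1.79975647e+02]
shift [-1.7, 0.5, 116.7] rot [0.001, 0.001, -0.0] q6 now -111.9
```

Call:
carry_out(deltas=[[0.65, [-1, 0, 45], [0, 0, 0]], [0.65, [-1, 0, 90], [0, 0, 0]], [0.65, [-1, 0, 110], [0, 0, 0]], [0.65, [-1, 0, 116], [0, 0, 0]], [0.65, [-1, 0, 116], [0, 0, 0]], [0, [-1, 0, 116], [0, 0, 0]], [0, [-1, 0, 116], [0, 0, 0]], [0, [-1, 0, 116], [0, 0, 0]], [0, [-1, 0, 116], [0, 0, 0]], [0, [-1, 0, 80], [0, 0, 0]], [0, [-1, 0, 35], [0, 0, 0]], [0, [-1, 0, 0], [0, 0, 0]]])

```text
time_s: 25.9
tcp_pos: [0.6423, 0.0498, 0.1963]
eef_rot: [180.0, 0.1, 180.0]
contact_force: [0.5, 0.1, -0.1]
gripper_width: 0.0395
gripper_force: 30.0
```

```bash
python3 -c "
from h import *
s=r.get_state();print(s['tcp_pos'],s['gripper_width'],s['gripper_force'])
go(.40,.465,.22,90); go(.675,.455,.22,90)
b,d,H,S,V=look('t8')
print(blobs('top',(H>100)&(H<130)&(S>120),.07,2000,roi=(80,150,190,320)))
cv2.imwrite('pics/bin8.png',cv2.resize(b[150:320,70:260],None,fx=3,fy=3))"
```

```text
[0.64231579 0.04979168 0.19630136] 0.03948859137270161 29.999888241291046
shift [242.4, 415.1, 3.0] rot [0.0, 0.001, -0.0] q6 now -111.8
shift [-32.6, 405.2, 3.4] rot [0.0, 0.001, -0.0] q6 now -111.8
[(array([123., 241.]), 0.5188, 0.4674, 296, 178, 3.0)]
```

View pics/bin8.png

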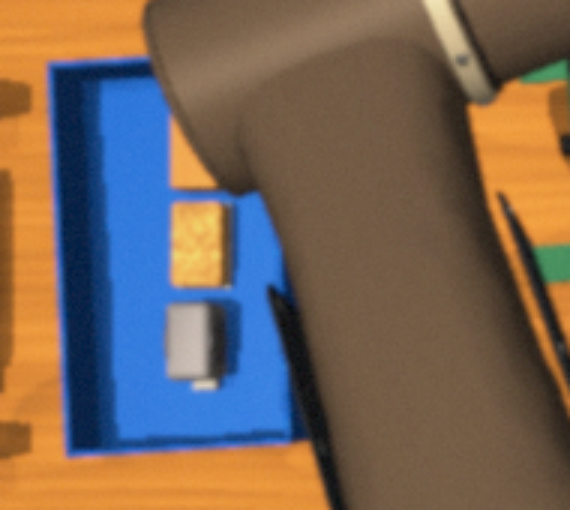

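The bin holds offcut (210,150 in the crop), sander (200,243) and tape (195,340), in a row at y≈0.465. I'll set the tin in the free strip at y≈0.42, with the gripper turned 90°.

Call:
carry_out(deltas=[[0, [112, 370, 0], [0, 0, -1.57]], [0, [112, 370, 0], [0, 0, -1.57]], [0, [112, 370, 0], [0, 0, -1.57]], [0, [112, 370, 0], [0, 0, -1.57]], [0, [112, 370, 0], [0, 0, -1.57]], [0, [112, 370, 0], [0, 0, -1.57]], [0, [112, 370, 0], [0, 0, -1.57]], [0, [112, 370, 0], [0, 0, -1.57]], [0, [112, 370, 0], [0, 0, -1.57]], [0, [112, 370, 0], [0, 0, -1.57]], [0, [112, 370, 0], [0, 0, -1.57]], [0, [112, 370, 0], [0, 0, -1.57]]])

```text
time_s: 27.15
tcp_pos: [0.5299, 0.42, 0.1934]
eef_rot: [180.0, -0.0, -90.0]
contact_force: [0.4, -0.5, -1.5]
gripper_width: 0.0394
gripper_force: 30.0
```

```bash
python3 -c "
from h import *
s=r.get_state();print(s['tcp_pos'],s['gripper_width'],s['gripper_force'],s['eef_rot'])
go(.53,.42,.03,0)"
```

```text
[0.52986246 0.41996881 0.19342517] 0.03941344212668462 29.99860793352127 [ 1.79975080e+02 -1.34537960e-02 -9.00059499e+01]
shift [-0.1, -0.2, 190.4] rot [0.0, -0.0, -0.0] q6 now -54.9
```

Call:
carry_out(deltas=[[0, [0, 0, 50], [0, 0, 0]], [0, [0, 0, 100], [0, 0, 0]], [0, [0, 0, 150], [0, 0, 0]], [0, [0, 0, 180], [0, 0, 0]], [0, [0, 0, 188], [0, 0, 0]], [0.6, [0, 0, 188], [0, 0, 0]], [0.6, [0, 0, 188], [0, 0, 0]], [0.6, [0, 0, 188], [0, 0, 0]], [0.6, [0, 0, 140], [0, 0, 0]], [0.6, [0, 0, 90], [0, 0, 0]], [0.6, [0, 0, 40], [0, 0, 0]], [0.6, [0, 0, 0], [0, 0, 0]]])

```text
time_s: 28.35
tcp_pos: [0.531, 0.4207, 0.1999]
eef_rot: [-179.8, 0.3, -90.1]
contact_force: [0.9, 1.4, 0.2]
gripper_width: 0.0524
gripper_force: 0.0
```

```bash
cat >> h.py <<'E'
def bars(b,H,S,V):
    # dark bars on the rim: dark pixels near predicted pivots, PCA at z=.108
    for n,(x,y) in dict(left=(.5948,.1444),right=(.6222,-.1824),front=(.5098,-.0273)).items():
        v,u=np.nonzero(V<75); w=plane("top",np.c_[u,v],.108)[:,:2]
        k=w[np.hypot(w[:,0]-x,w[:,1]-y)<.036]
        if len(k)<20: print(n,len(k)); continue
        (cx,cy),(a,bb),t=cv2.minAreaRect((k*1000).astype(np.float32)); t=t if a>bb else t+90
        c=np.cov((k-k.mean(0)).T); e=np.linalg.eigh(c)[1][:,1]
        print(n,len(k),'c',k.mean(0).round(4),'rect',round(cx),round(cy),round(a),round(bb),round(t%180,1),'pca dir',round(np.degrees(np.arctan2(e[1],e[0]))%180,1))
E
python3 -c "
from h import *
s=r.get_state();print(s['tcp_pos'],s['gripper_width'],s['eef_rot'])
b,d,H,S,V=look('t9'); bars(b,H,S,V)
g=(S<40)&(V>150)
print(blobs('top',g,.09,1000,roi=(250,130,435,250)))
rim=((H>60)&(H<90)&(S>100))|g|(V<75)
print(blobs('top',(V<90)&(S<120),.128,40,roi=(330,160,360,215)))
"
```

```text
[0.53097641 0.42071531 0.19985742] 0.05242546904133203 [-179.75877345    0.26598258  -90.06008919]
left 125 c [0.5942 0.1434] rect 594 144 15 56 96.6 pca dir 97.0
right 134 c [ 0.6204 -0.1798] rect 621 -180 55 16 79.1 pca dir 78.2
front 133 c [ 0.5068 -0.0272] rect 506 -21 54 34 33.0 pca dir 21.1
[(array([342., 191.]), 0.6087, -0.0189, 293, 164, -85.4)]
[(array([343., 189.]), 0.6062, -0.0184, 55, 12, 5.0)]
```

```bash
python3 -c "
from h import *
go(.5945,.144,.2,7)
go(.5945,.144,.095,7)"
```

```text
shift [278.9, -60.6, 32.1] rot [-0.012, 0.01, -0.122] q6 now -54.9
shift [280.0, -59.4, 137.1] rot [-0.012, 0.01, -0.122] q6 now -54.9
```

Call:
carry_out(deltas=[[0.45, [276, -64.5, 20], [0, 0, -0.122]], [0.45, [276, -64.5, 20], [0, 0, -0.122]], [0.45, [276, -64.5, 20], [0, 0, -0.122]], [0.45, [276, -64.5, 20], [0, 0, -0.122]], [0.45, [276, -64.5, 20], [0, 0, -0.122]], [0.45, [276, -64.5, 20], [0, 0, -0.122]], [0.45, [276, -64.5, 20], [0, 0, -0.122]], [0.45, [276, -64.5, 20], [0, 0, -0.122]], [0.45, [276, -64.5, 20], [0, 0, -0.122]]])

```text
time_s: 29.3
tcp_pos: [0.5946, 0.1447, 0.1748]
eef_rot: [-179.9, 0.0, -83.1]
contact_force: [0.1, 0.1, 0.7]
gripper_width: 0.0393
gripper_force: 0.0
```

```bash
python3 -c "
from h import *
print(r.get_state()['tcp_pos'])
go(.5945,.144,.096,7)"
```

```text
[0.59462935 0.14466324 0.17484889]
shift [0.7, 0.4, 105.8] rot [-0.002, 0.001, -0.001] q6 now -25.0
```

Descend, grip lightly, then turn clockwise.

Call:
carry_out(deltas=[[0.45, [0, 0, 40], [0, 0, 0]], [0.45, [0, 0, 80], [0, 0, 0]], [0.45, [0, 0, 100], [0, 0, 0]], [0.45, [0, 0, 105], [0, 0, 0]], [0.45, [0, 0, 105], [0, 0, 0]], [0, [0, 0, 105], [0, 0, 0]], [0, [0, 0, 105], [0, 0, 0]], [0, [0, 0, 105], [0, 0, 0]], [0, [0, 0, 105], [0, 0, 0]], [0, [0, 0, 105], [0, 0, 0]]], squeeze=12)

```text
time_s: 30.3
tcp_pos: [0.5954, 0.1444, 0.0698]
eef_rot: [-179.9, 0.0, -83.1]
contact_force: [1.3, 1.5, 4.1]
gripper_width: 0.0159
gripper_force: 12.0
```

Call:
carry_out(deltas=[[0, [0, 0, 0], [0, 0, 0.14]], [0, [0, 0, 0], [0, 0, 0.28]], [0, [0, 0, 0], [0, 0, 0.42]], [0, [0, 0, 0], [0, 0, 0.56]], [0, [0, 0, 0], [0, 0, 0.7]], [0, [0, 0, 0], [0, 0, 0.84]], [0, [0, 0, 0], [0, 0, 0.98]], [0, [0, 0, 0], [0, 0, 1.12]], [0, [0, 0, 0], [0, 0, 1.26]], [0, [0, 0, 0], [0, 0, 1.4]], [0, [0, 0, 0], [0, 0, 1.54]], [0, [0, 0, 0], [0, 0, 1.54]]])

```text
time_s: 31.5
tcp_pos: [0.5953, 0.1445, 0.0699]
eef_rot: [180.0, 0.1, -171.4]
contact_force: [0.7, 1.9, 4.7]
gripper_width: 0.0158
gripper_force: 12.0
```

Call:
carry_out(deltas=[[0, [0, 0, 0], [0, 0, 0]], [0.45, [0, 0, 0], [0, 0, 0]], [0.45, [0, 0, 0], [0, 0, 0]], [0.45, [0, 0, 0], [0, 0, 0]], [0.45, [0, 0, -40], [0, 0, 0]], [0.45, [0, 0, -85], [0, 0, 0]], [0.45, [0, 0, -90], [0, 0, 0]]])

```text
time_s: 32.2
tcp_pos: [0.5973, 0.1449, 0.1646]
eef_rot: [179.9, 0.5, -171.2]
contact_force: [0.2, 1.1, -0.3]
gripper_width: 0.0396
gripper_force: 0.0
```

```bash
python3 -c "
from h import *
s=r.get_state(); print(s['tcp_pos'])
go(.5095,-.027,.18,112)"
```

```text
[0.59725987 0.14487646 0.16455532]
shift [113.1, -156.5, 10.4] rot [0.001, 0.008, -0.23] q6 now -113.2
```

Call:
carry_out(deltas=[[0.5, [111, -156, 0], [0, 0, -0.24]], [0.5, [111, -156, 0], [0, 0, -0.24]], [0.5, [111, -156, 0], [0, 0, -0.24]], [0.5, [111, -156, 0], [0, 0, -0.24]], [0.5, [111, -156, 0], [0, 0, -0.24]], [0.5, [111, -156, 0], [0, 0, -0.24]], [0.5, [111, -156, 0], [0, 0, -0.24]], [0.5, [111, -156, 0], [0, 0, -0.24]]])

```text
time_s: 33.0
tcp_pos: [0.5086, -0.0263, 0.1586]
eef_rot: [180.0, -0.0, -157.5]
contact_force: [0.1, -0.3, 0.6]
gripper_width: 0.0439
gripper_force: 0.0
```

```bash
python3 -c "
from h import *
s=r.get_state(); print(s['tcp_pos'],s['eef_rot'])
go(.5095,-.027,.096,112.5)"
```

```text
[ 0.50864769 -0.02625344  0.15856656] [ 1.79996468e+02 -1.10476901e-02 -1.57488479e+02]
shift [-0.5, -1.0, 89.6] rot [0.0, -0.0, 0.0] q6 now -86.7
```

Call:
carry_out(deltas=[[0.5, [0, -1, 40], [0, 0, 0]], [0.5, [0, -1, 75], [0, 0, 0]], [0.5, [0, -1, 89], [0, 0, 0]], [0.5, [0, -1, 89], [0, 0, 0]], [0, [0, -1, 89], [0, 0, 0]], [0, [0, -1, 89], [0, 0, 0]], [0, [0, -1, 89], [0, 0, 0]], [0, [0, -1, 89], [0, 0, 0]], [0, [0, -1, 89], [0, 0, 0]]])

```text
time_s: 33.9
tcp_pos: [0.5088, -0.0275, 0.0706]
eef_rot: [180.0, 0.1, -157.6]
contact_force: [-2.5, 4.1, 5.1]
gripper_width: 0.0157
gripper_force: 11.9
```

Call:
carry_out(deltas=[[0, [0, 0, 0], [0, 0, -0.14]], [0, [0, 0, 0], [0, 0, -0.28]], [0, [0, 0, 0], [0, 0, -0.42]], [0, [0, 0, 0], [0, 0, -0.56]], [0, [0, 0, 0], [0, 0, -0.7]], [0, [0, 0, 0], [0, 0, -0.84]], [0, [0, 0, 0], [0, 0, -0.98]], [0, [0, 0, 0], [0, 0, -1.12]], [0, [0, 0, 0], [0, 0, -1.24]], [0, [0, 0, 0], [0, 0, -1.24]]])

```text
time_s: 34.9
tcp_pos: [0.51, -0.028, 0.0706]
eef_rot: [-179.8, -0.0, -86.4]
contact_force: [3.6, -1.5, 1.3]
gripper_width: 0.0162
gripper_force: 11.9
```

Call:
carry_out(deltas=[[0, [0, 0, 0], [0, 0, 0]], [0.45, [0, 0, 0], [0, 0, 0]], [0.45, [0, 0, 0], [0, 0, 0]], [0.45, [0, 0, 0], [0, 0, 0]], [0.45, [0, 0, -40], [0, 0, 0]], [0.45, [0, 0, -85], [0, 0, 0]], [0.45, [0, 0, -90], [0, 0, 0]]])

```text
time_s: 35.6
tcp_pos: [0.5114, -0.0275, 0.1649]
eef_rot: [-179.6, 0.0, -86.5]
contact_force: [0.1, 0.2, -1.0]
gripper_width: 0.0397
gripper_force: 0.0
```

```bash
python3 -c "
from h import *
s=r.get_state(); print(s['tcp_pos'])
go(.6215,-.1815,.186,-11)"
```

```text
[ 0.51138806 -0.02753877  0.16489077]
shift [160.4, -100.4, 6.6] rot [-0.007, 0.002, 0.253] q6 now -15.5
```

Call:
carry_out(deltas=[[0.5, [160, -102.5, 2], [0, 0, 0.25]], [0.5, [160, -102.5, 2], [0, 0, 0.25]], [0.5, [160, -102.5, 2], [0, 0, 0.25]], [0.5, [160, -102.5, 2], [0, 0, 0.25]], [0.5, [160, -102.5, 2], [0, 0, 0.25]], [0.5, [160, -102.5, 2], [0, 0, 0.25]], [0.5, [160, -102.5, 2], [0, 0, 0.25]], [0.5, [160, -102.5, 2], [0, 0, 0.25]]])

```text
time_s: 36.4
tcp_pos: [0.6202, -0.1804, 0.1581]
eef_rot: [-180.0, 0.0, -100.8]
contact_force: [0.8, -0.2, 0.1]
gripper_width: 0.0436
gripper_force: 0.0
```

```bash
python3 -c "
from h import *
s=r.get_state(); print(s['tcp_pos'],s['eef_rot'])
go(.6215,-.1815,.096,-11)"
```

```text
[ 0.62021049 -0.18044097  0.15806062] [-1.79990895e+02  1.20891680e-02 -1.00771759e+02]
shift [0.8, -1.5, 89.1] rot [-0.0, 0.0, 0.004] q6 now -11.8
```

Call:
carry_out(deltas=[[0.5, [0.8, -1, 40], [0, 0, 0]], [0.5, [0.8, -1, 75], [0, 0, 0]], [0.5, [0.8, -1, 89], [0, 0, 0]], [0.5, [0.8, -1, 89], [0, 0, 0]], [0, [0.8, -1, 89], [0, 0, 0]], [0, [0.8, -1, 89], [0, 0, 0]], [0, [0.8, -1, 89], [0, 0, 0]], [0, [0.8, -1, 89], [0, 0, 0]], [0, [0.8, -1, 89], [0, 0, 0]]])

```text
time_s: 37.3
tcp_pos: [0.6218, -0.1824, 0.0698]
eef_rot: [-179.9, 0.0, -100.8]
contact_force: [-1.1, 1.3, 5.3]
gripper_width: 0.0159
gripper_force: 12.0
```

Call:
carry_out(deltas=[[0, [0, 0, 0], [0, 0, 0.14]], [0, [0, 0, 0], [0, 0, 0.28]], [0, [0, 0, 0], [0, 0, 0.42]], [0, [0, 0, 0], [0, 0, 0.56]], [0, [0, 0, 0], [0, 0, 0.7]], [0, [0, 0, 0], [0, 0, 0.84]], [0, [0, 0, 0], [0, 0, 0.98]], [0, [0, 0, 0], [0, 0, 1.12]], [0, [0, 0, 0], [0, 0, 1.26]], [0, [0, 0, 0], [0, 0, 1.26]]])

```text
time_s: 38.3
tcp_pos: [0.622, -0.1825, 0.0698]
eef_rot: [-180.0, 0.1, -173.3]
contact_force: [-1.5, 0.9, 5.6]
gripper_width: 0.0156
gripper_force: 12.0
```

Call:
carry_out(deltas=[[0, [0, 0, 0], [0, 0, 0]], [0.45, [0, 0, 0], [0, 0, 0]], [0.45, [0, 0, 0], [0, 0, 0]], [0.45, [0, 0, 0], [0, 0, 0]], [0.45, [0, 0, -40], [0, 0, 0]], [0.45, [0, 0, -85], [0, 0, 0]], [0.45, [0, 0, -125], [0, 0, 0]], [0.45, [0, 0, -125], [0, 0, 0]]])

```text
time_s: 39.1
tcp_pos: [0.6248, -0.1832, 0.2007]
eef_rot: [-179.8, 0.6, -173.0]
contact_force: [0.5, 0.1, -0.8]
gripper_width: 0.0389
gripper_force: 0.0
```

```bash
python3 -c "
from h import *
s=r.get_state(); print(s['tcp_pos'])
go(.607,-.0185,.22,94.7)
go(.607,-.0185,.102,94.7)"
```

```text
[ 0.62482661 -0.18318161  0.20067158]
shift [-2.4, 165.6, 7.2] rot [-0.003, 0.01, 0.041] q6 now -83.9
shift [-1.2, 166.0, 125.2] rot [-0.003, 0.01, 0.041] q6 now -83.9
```

Call:
carry_out(deltas=[[0.45, [0, -200, 0], [0, 0, 0]], [0.45, [0, -200, 0], [0, 0, 0]], [0.45, [0, -200, 0], [0, 0, 0]], [0.45, [0, -200, 0], [0, 0, 0]], [0.45, [0, -200, 0], [0, 0, 0]], [0.45, [0, -200, 0], [0, 0, 0]]])

```text
time_s: 39.7
tcp_pos: [0.645, -0.3823, 0.192]
eef_rot: [179.9, -0.1, -173.2]
contact_force: [0.3, 0.8, -0.2]
gripper_width: 0.0392
gripper_force: 0.0
```

```bash
python3 -c "
from h import *
b,d,H,S,V=look('t10'); bars(b,H,S,V)
print(blobs('top',(S<40)&(V>150),.09,1000,roi=(250,130,435,250)))
print(blobs('top',(V<90)&(S<120),.128,40,roi=(330,160,360,215)))
items()
s=r.get_state(); print(s['tcp_pos'],s['eef_rot'])
go(.607,-.0185,.22,94.7)
cv2.imwrite('pics/t10c.png',cv2.resize(b[110:330,70:450],None,fx=2,fy=2))
"
```

```text
left 145 c [0.5946 0.1433] rect 594 143 59 16 9.0 pca dir 8.8
right 431 c [ 0.6193 -0.1945] rect 620 -196 64 46 7.2 pca dir 178.0
front 129 c [ 0.5093 -0.0267] rect 509 -27 14 56 93.5 pca dir 93.8
[(array([343., 191.]), 0.6088, -0.0187, 294, 165, -85.3)]
[(array([344., 189.]), 0.6062, -0.0184, 55, 11, 5.0)]
tape [344. 189.] 0.6041 -0.018 59 16 4.5
btn [271. 204.] 0.5787 0.1411 24 13 9.0
btn [343. 190.] 0.6091 -0.0189 56 9 5.0
btn [422. 193.] 0.5855 -0.1919 223 50 -4.5
se [212. 261.] 0.4568 0.289 231 63 -8.2
[ 0.64561767 -0.38039921  0.19330202] [ 1.79976604e+02 -2.96055279e-02 -1.73014484e+02]
shift [-5.7, 363.9, 0.4] rot [0.0, -0.001, 0.04] q6 now -67.3
```

View pics/t10c.png

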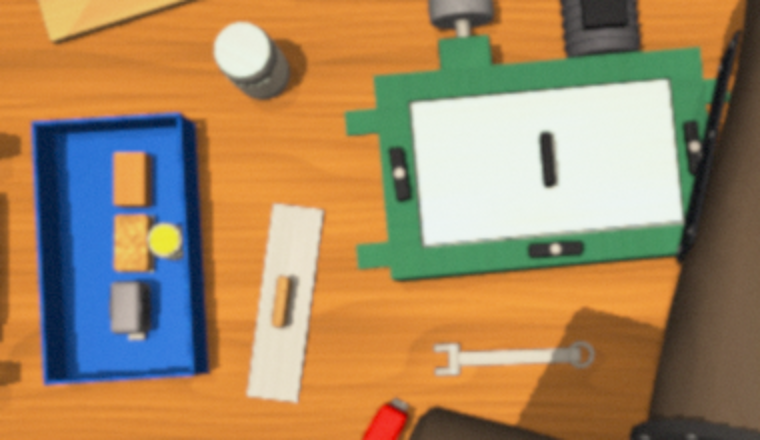

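All three buttons lie along the rim: left (400,174), front (555,250), right (693,147), at measured angles of about -86°, +89° and -88°. The panel is empty and in its frame, and all four items are in the bin around (130,240). Next, the handle.

Call:
carry_out(deltas=[[0.45, [-5.7, 364, 0], [0, 0, 0.04]], [0.45, [-5.7, 364, 0], [0, 0, 0.04]], [0.45, [-5.7, 364, 0], [0, 0, 0.04]], [0.45, [-5.7, 364, 0], [0, 0, 0.04]], [0.45, [-5.7, 364, 0], [0, 0, 0.04]], [0.45, [-5.7, 364, 0], [0, 0, 0.04]], [0.45, [-5.7, 364, 0], [0, 0, 0.04]], [0.45, [-5.7, 364, 0], [0, 0, 0.04]], [0.45, [-5.7, 364, 0], [0, 0, 0.04]], [0.45, [-5.7, 364, 0], [0, 0, 0.04]], [0.45, [-5.7, 364, 0], [0, 0, 0.04]]], squeeze=55)

```text
time_s: 40.9
tcp_pos: [0.6071, -0.0194, 0.1939]
eef_rot: [-180.0, 0.0, -175.3]
contact_force: [-0.7, 0.3, -1.1]
gripper_width: 0.0393
gripper_force: 0.0
```

```bash
python3 -c "
from h import *
s=r.get_state(); print(s['tcp_pos'],s['eef_rot'])
go(.6075,-.0185,.097,94.7)"
```

```text
[ 0.60713362 -0.01944002  0.19392615] [-1.79996844e+02  1.25791561e-02 -1.75324721e+02]
shift [-0.4, 0.9, 123.9] rot [-0.0, 0.0, -0.0] q6 now -101.9
```

Call:
carry_out(deltas=[[0.45, [0, 0, 45], [0, 0, 0]], [0.45, [0, 0, 90], [0, 0, 0]], [0.45, [0, 0, 115], [0, 0, 0]], [0.45, [0, 0, 124], [0, 0, 0]], [0.45, [0, 0, 124], [0, 0, 0]], [0, [0, 0, 124], [0, 0, 0]], [0, [0, 0, 124], [0, 0, 0]], [0, [0, 0, 124], [0, 0, 0]], [0, [0, 0, 124], [0, 0, 0]], [0, [0, 0, 124], [0, 0, 0]]])

```text
time_s: 41.9
tcp_pos: [0.6078, -0.0189, 0.0709]
eef_rot: [-180.0, 0.1, -175.3]
contact_force: [-1.8, -1.1, 5.4]
gripper_width: 0.0135
gripper_force: 55.0
```

Call:
carry_out(deltas=[[0, [0, 0, -3], [0, 0, 0]], [0, [0, 0, -10], [0, 0, 0]], [0, [0, 0, -20], [0, 0, 0]], [0, [0, 0, -35], [0, 0, 0]], [0, [0, 0, -60], [0, 0, 0]], [0, [0, 0, -90], [0, 0, 0]], [0, [0, 0, -115], [0, 0, 0]], [0, [0, 0, -115], [0, 0, 0]]])

```text
time_s: 42.7
tcp_pos: [0.6095, -0.0187, 0.1895]
eef_rot: [180.0, 0.4, -175.3]
contact_force: [0.3, -0.6, -4.9]
gripper_width: 0.0139
gripper_force: 55.0
```

```bash
python3 -c "
from h import *
s=r.get_state(); print(s['tcp_pos'],s['eef_rot'],s['gripper_width'])
go(.464,-.399,.21,181.4)"
```

```text
[ 0.60952692 -0.01868394  0.18946467] [ 179.98295377    0.40923332 -175.28302562] 0.0138831233437395
shift [176.4, -367.1, 5.1] rot [-0.005, 0.006, -1.513] q6 now -101.9
```

Call:
carry_out(deltas=[[0, [15, -32, 0], [0, 0, -0.13]], [0, [31, -64, 0], [0, 0, -0.26]], [0, [46, -96, 0], [0, 0, -0.39]], [0, [61, -128, 0], [0, 0, -0.52]], [0, [77, -160, 0], [0, 0, -0.65]], [0, [92, -192, 0], [0, 0, -0.78]], [0, [107, -224, 0], [0, 0, -0.91]], [0, [123, -256, 0], [0, 0, -1.04]], [0, [138, -288, 0], [0, 0, -1.17]], [0, [154, -320, 0], [0, 0, -1.3]], [0, [168, -350, 0], [0, 0, -1.43]], [0, [176, -367, 0], [0, 0, -1.51]]])

```text
time_s: 43.9
tcp_pos: [0.4601, -0.4006, 0.1835]
eef_rot: [179.9, 0.1, -88.6]
contact_force: [-1.1, -0.1, -4.4]
gripper_width: 0.0136
gripper_force: 55.0
```

Call:
carry_out(deltas=[[0, [0, 0, 0], [0, 0, 0]], [0, [0, 0, 0], [0, 0, 0]]])

```text
time_s: 44.1
tcp_pos: [0.461, -0.3989, 0.1837]
eef_rot: [179.9, 0.1, -88.9]
contact_force: [0.2, 0.5, -5.4]
gripper_width: 0.0135
gripper_force: 55.0
```

```bash
python3 -c "
from h import *
s=r.get_state(); print(s['tcp_pos'],s['eef_rot'],s['gripper_width'],s['gripper_force'])
go(.464,-.399,.019,181.4)"
```

```text
[ 0.46104931 -0.39888901  0.18367205] [ 1.79925385e+02  6.98367418e-02 -8.89498810e+01] 0.013457339230039759 54.99816119670868
shift [0.4, -3.2, 191.7] rot [0.001, 0.001, -0.006] q6 now 23.6
```

Call:
carry_out(deltas=[[0, [0, 0, 45], [0, 0, 0]], [0, [0, 0, 90], [0, 0, 0]], [0, [0, 0, 130], [0, 0, 0]], [0, [0, 0, 160], [0, 0, 0]], [0, [0, 0, 175], [0, 0, 0]], [0, [0, 0, 184], [0, 0, 0]], [0, [0, 0, 188], [0, 0, 0]], [0, [0, 0, 188], [0, 0, 0]], [0, [0, 0, 188], [0, 0, 0]]])

```text
time_s: 45.0
tcp_pos: [0.4627, -0.3993, -0.0021]
eef_rot: [-179.9, -0.1, -88.8]
contact_force: [0.4, 0.4, -4.3]
gripper_width: 0.0132
gripper_force: 55.0
```

Call:
carry_out(deltas=[[0, [0, 0, 2], [0, 0, 0]], [0, [0, 0, 3], [0, 0, 0]]])

```text
time_s: 45.2
tcp_pos: [0.4622, -0.3992, -0.0056]
eef_rot: [-179.9, -0.0, -88.8]
contact_force: [0.0, 0.1, -4.4]
gripper_width: 0.0138
gripper_force: 55.0
```

Lower the last bit, release, rise.

Call:
carry_out(deltas=[[0, [0, 0, 2], [0, 0, 0]], [0, [0, 0, 2], [0, 0, 0]], [0.4, [0, 0, 2], [0, 0, 0]], [0.4, [0, 0, 2], [0, 0, 0]], [0.4, [0, 0, 2], [0, 0, 0]], [0.4, [0, 0, 2], [0, 0, 0]], [0.4, [0, 0, -30], [0, 0, 0]], [0.4, [0, 0, -80], [0, 0, 0]], [0.4, [0, 0, -130], [0, 0, 0]], [0.4, [0, 0, -190], [0, 0, 0]], [0.4, [0, 0, -190], [0, 0, 0]], [0.4, [0, 0, -190], [0, 0, 0]]])

```text
time_s: 46.4
tcp_pos: [0.4631, -0.3998, 0.1867]
eef_rot: [-179.7, -0.1, -88.8]
contact_force: [0.7, 0.7, -0.6]
gripper_width: 0.0348
gripper_force: 0.0
```

```bash
python3 -c "
from h import *
s=r.get_state(); print(s['tcp_pos'],s['eef_rot'])
go(.46,.2,.25,170)
items()"
```

```text
[ 0.46311658 -0.39978354  0.18673921] [-1.79715153e+02 -1.45503924e-01 -8.87919216e+01]
shift [-599.6, -9.7, -37.7] rot [-0.005, -0.002, 0.196] q6 now 23.7
tape [399. 204.] 0.5877 -0.1459 150 72 -23.0
tape [373. 169.] 0.6503 -0.0834 73 36 -85.0
tape [308. 167.] 0.6436 0.0487 140 50 89.5
btn [271. 204.] 0.5787 0.1411 24 13 9.0
btn [417. 191.] 0.6042 -0.1821 22 13 -1.0
se [212. 261.] 0.4568 0.2889 231 62 -7.9
```

Panel released. Now to the straightedge at (0.457, 0.288), with a turn of about 81°.

Call:
carry_out(deltas=[[0.4, [-50, 0, -10], [0, 0, -0.14]], [0.4, [-100, 0, -10], [0, 0, -0.28]], [0.4, [-150, 0, -10], [0, 0, -0.42]], [0.4, [-200, 0, -10], [0, 0, -0.56]], [0.4, [-250, 0, -10], [0, 0, -0.7]], [0.4, [-300, 0, -10], [0, 0, -0.84]], [0.4, [-350, 0, -10], [0, 0, -0.98]], [0.4, [-400, 0, -10], [0, 0, -1.12]], [0.4, [-450, 0, -10], [0, 0, -1.26]], [0.4, [-500, 0, -10], [0, 0, -1.41]], [0.4, [-550, 0, -10], [0, 0, -1.41]], [0.4, [-600, 0, -10], [0, 0, -1.41]]])

```text
time_s: 47.65
tcp_pos: [0.4478, 0.2014, 0.1921]
eef_rot: [179.9, 0.1, -8.0]
contact_force: [1.6, -0.5, -0.5]
gripper_width: 0.0352
gripper_force: 0.0
```

```bash
python3 -c "
from h import *
s=r.get_state(); print(s['tcp_pos'],s['eef_rot'],s['joints'][5])
b,d,H,S,V=look('t11')
print('se',blobs('top',(S<110)&(V>120),.008,500,roi=(160,190,245,330)))
print('rib',blobs('top',(S>110),.044,40,roi=(200,240,222,280)))
print('panel',blobs('top',(S<40)&(V>150),.012,1000,roi=(440,150,600,350)))
cv2.imwrite('pics/t11c.png',cv2.resize(b[110:350,180:580],None,fx=2,fy=2))
go(.457,.288,.2,82)
p,d=r.capture('wrist'); cv2.imwrite('pics/w11.png',p[:,:,::-1])"
```

```text
[0.44783028 0.20137137 0.19205216] [ 1.79886050e+02  1.02278873e-01 -7.97350257e+00] 34.848328314040735
se []
rib []
panel [(array([502., 256.]), 0.4622, -0.397, 291, 161, 1.2)]
shift [-3.1, -81.2, 18.9] rot [0.0, 0.001, 0.002] q6 now 34.6
```

View pics/t11c.png

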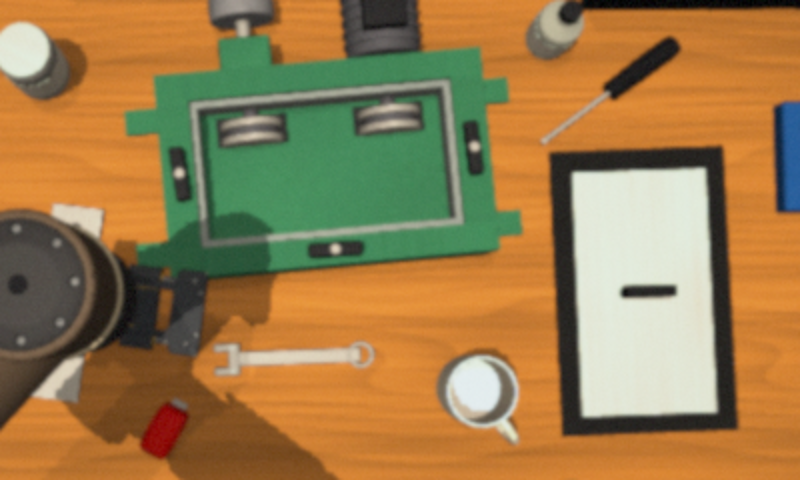

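The panel lies on the mat, handle up, at (648,290), centre within 3 mm of the mat's. The well is open, with pulleys at (252,127) and (390,117). Now over the rib and down.

Call:
carry_out(deltas=[[0.4, [-3, -40, 10], [0, 0, 0]], [0.4, [-3, -81, 19], [0, 0, 0]], [0.4, [-3, -81, 19], [0, 0, 0]], [0.4, [-3, -81, 19], [0, 0, 0]], [0.4, [-3, -81, 19], [0, 0, 0]]])

```text
time_s: 48.25
tcp_pos: [0.457, 0.2794, 0.1737]
eef_rot: [179.9, 0.1, -8.0]
contact_force: [-0.5, 0.8, 0.7]
gripper_width: 0.0348
gripper_force: 0.0
```

```bash
python3 -c "
from h import *
s=r.get_state(); print(s['tcp_pos'],s['eef_rot'])
t=np.array(s['tcp_pos'])
c=r.get_calibration('wrist'); p,d=r.capture('wrist'); b=p[:,:,::-1]; cv2.imwrite('pics/w12.png',b)
H,S,V=cv2.split(cv2.cvtColor(np.ascontiguousarray(b),cv2.COLOR_BGR2HSV))
m=((S<70)&(V>90)).astype(np.uint8)
print(blobs('wrist',m,.008,800,c=c))
go(.457,.288,.018,82)
"
```

```text
[0.45699439 0.27941707 0.17368155] [ 1.79891290e+02  7.31272549e-02 -8.02507487e+00]
[(array([238., 450.]), 0.1067, 0.5693, 792, 239, -86.8), (array([384., 295.]), 0.3537, 0.2206, 52, 28, 8.5), (array([256., 294.]), 0.3736, 0.3588, 52, 29, -24.6), (array([ 40., 290.]), 0.4095, 0.6774, 166, 51, -89.7), (array([131., 250.]), 0.441, 0.4886, 65, 41, 3.1), (array([539., 239.]), 0.3913, 0.018, 189, 37, -88.2), (array([154., 165.]), 0.5274, 0.4379, 45, 43, -11.9), (array([311., 200.]), 0.4573, 0.2863, 228, 60, -7.9), (array([535.,  88.]), 0.54, 0.0034, 249, 120, 62.0)]
shift [-1.3, -8.7, 183.2] rot [0.001, 0.001, -0.001] q6 now 29.6
```

View pics/w12.png

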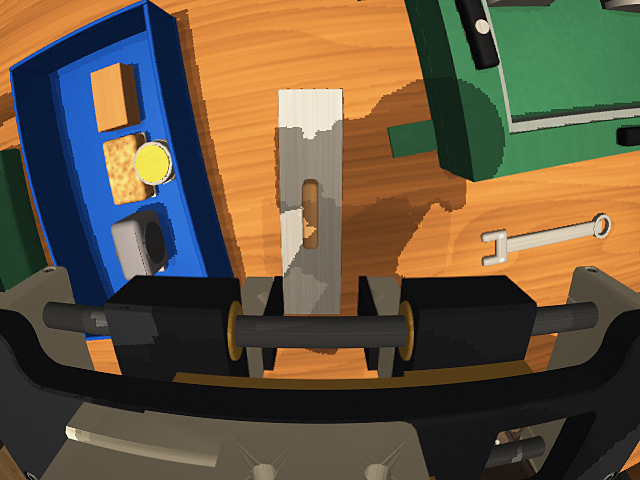

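The wrist view shows the straightedge at (311,200), with its rib at (310,213). It measures 228x60 mm at (0.457, 0.286), dir -8°, and agrees with the top view.

Call:
carry_out(deltas=[[0.4, [-1, -7, 45], [0, 0, 0]], [0.4, [-1, -7, 90], [0, 0, 0]], [0.4, [-1, -7, 135], [0, 0, 0]], [0.4, [-1, -7, 165], [0, 0, 0]], [0.4, [-1, -7, 178], [0, 0, 0]], [0.4, [-1, -7, 182], [0, 0, 0]], [0.4, [-1, -7, 182], [0, 0, 0]], [0, [-1, -7, 182], [0, 0, 0]], [0, [-1, -7, 182], [0, 0, 0]], [0, [-1, -7, 182], [0, 0, 0]], [0, [-1, -7, 182], [0, 0, 0]]], squeeze=55)

```text
time_s: 49.4
tcp_pos: [0.458, 0.2882, -0.0063]
eef_rot: [-179.9, -0.1, -8.0]
contact_force: [-0.7, 0.7, 4.3]
gripper_width: 0.0135
gripper_force: 55.0
```

Call:
carry_out(deltas=[[0, [0, 0, -5], [0, 0, 0]], [0, [0, 0, -30], [0, 0, 0]], [0, [0, 0, -70], [0, 0, 0]], [0, [0, 0, -115], [0, 0, 0]], [0, [0, 0, -160], [0, 0, 0]], [0, [0, 0, -190], [0, 0, 0]], [0, [0, 0, -190], [0, 0, 0]]])

```text
time_s: 50.1
tcp_pos: [0.459, 0.2891, 0.1875]
eef_rot: [-179.6, -0.3, -8.0]
contact_force: [0.7, 0.8, -5.9]
gripper_width: 0.0134
gripper_force: 55.0
```

```bash
python3 -c "
from h import *
s=r.get_state(); print(s['tcp_pos'],s['eef_rot'],s['gripper_width'],s['gripper_force'])
go(.600,-.0197,.2,4.67)"
```

```text
[0.45904283 0.28907315 0.1875027 ] [-179.64511283   -0.25104633   -7.98512302] 0.013411560451345613 54.998329281806946
shift [182.4, 286.3, 13.5] rot [-0.008, 0.0, 1.35] q6 now 29.1
```

Call:
carry_out(deltas=[[0, [18, 28, 0], [0, 0, 0.13]], [0, [36, 56, 0], [0, 0, 0.26]], [0, [54, 84, 0], [0, 0, 0.39]], [0, [72, 112, 0], [0, 0, 0.52]], [0, [90, 140, 0], [0, 0, 0.65]], [0, [108, 168, 0], [0, 0, 0.78]], [0, [126, 196, 0], [0, 0, 0.91]], [0, [144, 224, 0], [0, 0, 1.04]], [0, [160, 250, 0], [0, 0, 1.17]], [0, [175, 275, 0], [0, 0, 1.28]], [0, [182, 286, 0], [0, 0, 1.35]], [0, [182, 286, 0], [0, 0, 1.35]]])

```text
time_s: 51.3
tcp_pos: [0.5968, -0.0228, 0.1802]
eef_rot: [179.8, -0.0, -85.6]
contact_force: [-0.9, -0.2, -4.8]
gripper_width: 0.0136
gripper_force: 55.0
```

Call:
carry_out(deltas=[[0, [0, 0, 0], [0, 0, 0]], [0, [0, 0, 0], [0, 0, 0]]])

```text
time_s: 51.5
tcp_pos: [0.597, -0.0204, 0.1818]
eef_rot: [179.9, 0.0, -85.3]
contact_force: [0.2, 0.1, -4.8]
gripper_width: 0.0137
gripper_force: 55.0
```

```bash
python3 -c "
from h import *
s=r.get_state(); print(s['tcp_pos'],s['eef_rot'],s['gripper_width'],s['gripper_force'])
go(.600,-.0197,.06,4.67)
c=r.get_calibration('wrist'); p,d=r.capture('wrist'); b=p[:,:,::-1]; cv2.imwrite('pics/w13.png',b)"
```

```text
[ 0.59703406 -0.02042661  0.18182722] [ 1.79904031e+02  1.30396635e-02 -8.52693447e+01] 0.013698202482081917 54.998207688331604
shift [-0.4, -3.3, 148.8] rot [0.002, 0.0, 0.001] q6 now -12.0
```

View pics/w13.png

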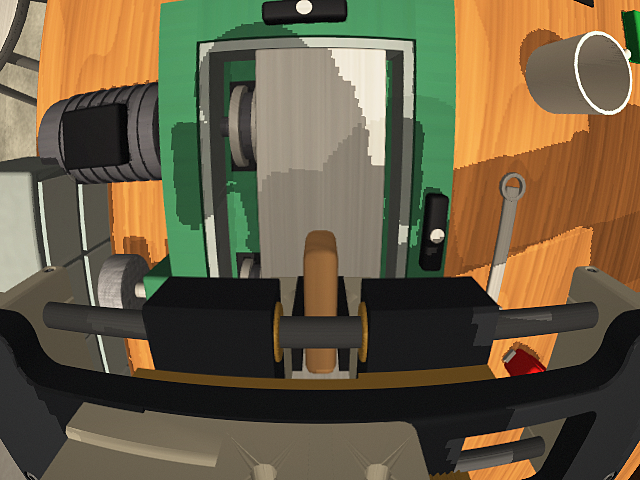

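The straightedge is held at (320,200), parallel to the well, with the pulleys ahead at (240,127). Lower it into the well about 11 mm short of the pulleys.

Call:
carry_out(deltas=[[0, [0, 0, 40], [0, 0, 0]], [0, [0, 0, 80], [0, 0, 0]], [0, [0, 0, 115], [0, 0, 0]], [0, [0, 0, 138], [0, 0, 0]], [0, [0, 0, 147], [0, 0, 0]], [0, [0, 0, 150], [0, 0, 0]], [0, [0, 0, 150], [0, 0, 0]], [0, [0, 0, 150], [0, 0, 0]]])

```text
time_s: 52.35
tcp_pos: [0.5991, -0.0206, 0.0344]
eef_rot: [-179.8, 0.0, -85.3]
contact_force: [0.7, 0.0, -5.2]
gripper_width: 0.0134
gripper_force: 55.0
```

Call:
carry_out(deltas=[[0, [0, -2, 1], [0, 0, 0]], [0, [0, -4, 1], [0, 0, 0]], [0, [0, -6, 1], [0, 0, 0]], [0, [0, -7, 1], [0, 0, 0]], [0, [0, -7, 1], [0, 0, 0]], [0, [0, -7, 1], [0, 0, 0]]])

```text
time_s: 52.95
tcp_pos: [0.6048, -0.0205, 0.0317]
eef_rot: [180.0, -0.0, -85.4]
contact_force: [0.6, -1.0, -4.5]
gripper_width: 0.0137
gripper_force: 55.0
```

Call:
carry_out(deltas=[[0, [0, -2, 1], [0, 0, 0]], [0, [0, -4, 2], [0, 0, 0]], [0, [0, -6, 2], [0, 0, 0]], [0, [0, -6, 2], [0, 0, 0]]])

```text
time_s: 53.35
tcp_pos: [0.6112, -0.02, 0.0297]
eef_rot: [-180.0, -0.0, -85.4]
contact_force: [-1.0, -0.3, -5.6]
gripper_width: 0.0135
gripper_force: 55.0
```

Call:
carry_out(deltas=[[0, [0, -1, 0], [0, 0, 0]], [0, [0, -2, 0], [0, 0, 0]], [0, [0, -2, 0], [0, 0, 0]]])

```text
time_s: 53.65
tcp_pos: [0.613, -0.0198, 0.0298]
eef_rot: [-180.0, -0.0, -85.4]
contact_force: [0.0, -1.1, -5.3]
gripper_width: 0.0139
gripper_force: 55.0
```

Call:
carry_out(deltas=[[0, [0, -1, 0], [0, 0, 0]], [0, [0, -1.5, 0], [0, 0, 0]], [0, [0, -1.5, 0], [0, 0, 0]]])

```text
time_s: 53.95
tcp_pos: [0.6137, -0.0198, 0.0296]
eef_rot: [179.9, -0.0, -85.4]
contact_force: [-3.6, 0.6, -2.5]
gripper_width: 0.0141
gripper_force: 55.0
```

Call:
carry_out(deltas=[[0, [0, -1, 0], [0, 0, 0]], [0, [0, -1, 0], [0, 0, 0]], [0, [0, -1, 0], [0, 0, 0]]])

```text
time_s: 54.25
tcp_pos: [0.6137, -0.0199, 0.0295]
eef_rot: [179.8, -0.0, -85.4]
contact_force: [-6.5, 1.1, -1.7]
gripper_width: 0.0135
gripper_force: 55.0
```

Contact with the pulleys came at the predicted x. Now lower onto the floor.

Call:
carry_out(deltas=[[0, [0, 0, 1], [0, 0, 0]], [0, [0, 0, 1.5], [0, 0, 0]], [0, [0, 0, 1.5], [0, 0, 0]]])

```text
time_s: 54.55
tcp_pos: [0.6136, -0.0199, 0.0288]
eef_rot: [179.8, -0.0, -85.4]
contact_force: [-8.8, 1.3, 5.8]
gripper_width: 0.0134
gripper_force: 55.0
```

Call:
carry_out(deltas=[[0, [0, -0.5, 0.7], [0, 0, 0]], [0, [0, -0.5, 0.7], [0, 0, 0]]])

```text
time_s: 54.75
tcp_pos: [0.6136, -0.0199, 0.0288]
eef_rot: [179.8, -0.0, -85.4]
contact_force: [-13.5, 1.5, 12.3]
gripper_width: 0.0135
gripper_force: 55.0
```

Call:
carry_out(deltas=[[0.25, [0, 1, -0.5], [0, 0, 0]], [0.25, [0, 1, -0.5], [0, 0, 0]], [0.25, [0, 1, -0.5], [0, 0, 0]], [0.25, [0, 1, -10], [0, 0, 0]], [0.25, [0, 1, -30], [0, 0, 0]], [0.25, [0, 1, -60], [0, 0, 0]], [0.25, [0, 1, -100], [0, 0, 0]], [0.25, [0, 1, -150], [0, 0, 0]], [0.25, [0, 1, -190], [0, 0, 0]]])

```text
time_s: 55.65
tcp_pos: [0.6155, -0.0199, 0.2215]
eef_rot: [-179.8, -0.0, -85.3]
contact_force: [0.6, 0.4, -0.0]
gripper_width: 0.0218
gripper_force: 0.0
```

Call:
carry_out(deltas=[[0.25, [300, 0, 0], [0, 0, 0]], [0.25, [300, 0, 0], [0, 0, 0]], [0.25, [300, 0, 0], [0, 0, 0]], [0.25, [300, 0, 0], [0, 0, 0]], [0.25, [300, 0, 0], [0, 0, 0]], [0.25, [300, 0, 0], [0, 0, 0]], [0.25, [300, 0, 0], [0, 0, 0]], [0.25, [300, 0, 0], [0, 0, 0]]])

```text
time_s: 56.45
tcp_pos: [0.6387, -0.3203, 0.2174]
eef_rot: [180.0, 0.0, -85.5]
contact_force: [-0.2, 0.2, -0.7]
gripper_width: 0.022
gripper_force: 0.0
```

```bash
python3 -c "
from h import *
s=r.get_state(); print(s['time_s'],s['tcp_pos'],s['contact_force'])
b,d,H,S,V=look('t14')
print(blobs('top',(S<75)&(V>110),.043,600,roi=(280,165,410,225)))
print('panel',blobs('top',(S<40)&(V>150),.012,1000,roi=(440,150,600,350)))
print('target',np.array([.60865,-.01905])+.005*np.array([np.cos(np.radians(4.67)),np.sin(np.radians(4.67))]))
bars(b,H,S,V)
cv2.imwrite('pics/t14c.png',cv2.resize(b[110:350,70:450],None,fx=2,fy=2))"
```

```text
56.45 [ 0.63873343 -0.3203281   0.2174254 ] [-0.1882003   0.1720365  -0.72498475]
[(array([339., 183.]), 0.6298, -0.0137, 227, 97, -85.8)]
panel [(array([502., 258.]), 0.4613, -0.3971, 289, 161, 1.2)]
target [ 0.6136334  -0.01864292]
left 145 c [0.5943 0.1432] rect 595 144 56 34 34.6 pca dir 9.6
right 16
front 132 c [ 0.5093 -0.0267] rect 509 -27 14 56 93.5 pca dir 93.7
```

View pics/t14c.png

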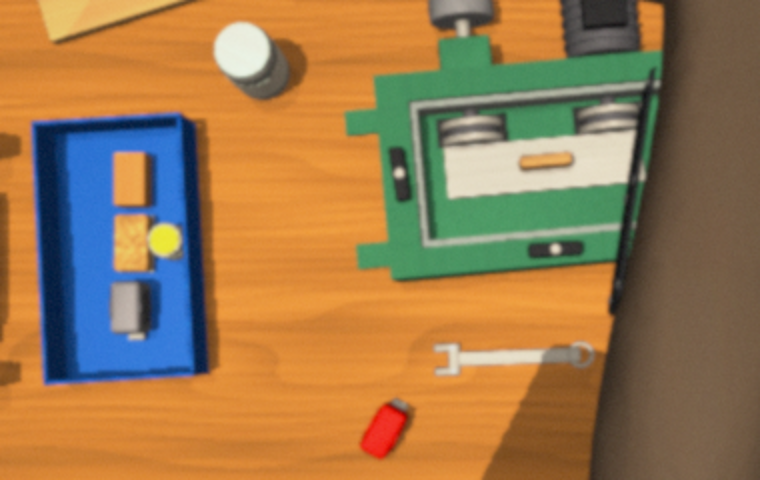

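The straightedge lies flat against both pulleys, edge running from (445,148) to (632,132). The items are in the bin and the buttons are aside. One numeric check of the edge before handing in.

```bash
python3 -c "
from h import *
b=cv2.imread('pics/t14.png'); H,S,V=cv2.split(cv2.cvtColor(b,cv2.COLOR_BGR2HSV))
m=(S<75)&(V>110); pts=[]
for u in range(298,380):
    c=[v for v in range(185,215) if m[v,u]]
    k=185
    while m[k,u]: k+=1
    if k>190: pts.append((u,k-.5))
w=plane('top',pts,.043)[:,:2]; p=np.polyfit(w[:,1],w[:,0],1); res=w[:,0]-np.polyval(p,w[:,1]); w=w[abs(res)<.003]
p=np.polyfit(w[:,1],w[:,0],1); a=np.radians(4.67); e=np.array([np.cos(a),np.sin(a)])
print(len(w),'angle vs box y deg',np.degrees(np.arctan(-p[0]))-4.67,'front edge box x',((w-[.60865,-.01905])@e).mean())
"
```

```text
55 angle vs box y deg -0.12352428847462171 front edge box x -0.026469082836305887
```

```bash
python3 -c "
from plant import r
print(r.close_job())"
```

```text
the job is handed in; nothing more can be done
None
```

I finished every step and handed the job in at about 57 s of the 210 s. All four items are in the blue bin and all three buttons are turned aside (about 86–89° by camera). The panel is flat, handle up, about 3 mm from the mat's centre, and the straightedge is on the well floor, pressed into contact with the pulleys and within about 0.1° of parallel; no verdict came back.

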